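# Gauge a mixed lot of ferrite ring cores and sort them onto the sloped rack

### The job

The ferrite ring cores lying in a row on the grey pad are a mixed lot of three sizes that look alike; size them one after another, in lot order from the left end of the row as the robot sees it: try each core flat in the stepped gauge, the narrowest step first and then the next one up, without forcing it, until it goes right down to the floor of a step. Then lay it flat on the sloped rack, in the lane that belongs to that step: narrowest step in the left lane, middle step in the middle lane, widest step in the right lane, no core on a rib or on another core. Leave the tools, jar, bottle and spool where they are.

Things in the scene. Friction and masses are not known exactly. Their poses are not given: they have to be found in the camera images.
- core1a: dark grey ferrite ring core lying flat on the pad, place 1 of the row counted from the left; 34, 41 or 48 mm outside diameter (the gauge will tell which), hole 19, 23 or 27 mm, 16 mm high, 38 to 115 g. Origin at its centre, z along its axis. None if absent: a place has at most one core, and one of places 3 to 5 may be empty
- core1b: dark grey ferrite ring core lying flat on the pad, place 1 of the row counted from the left; 34, 41 or 48 mm outside diameter (the gauge will tell which), hole 19, 23 or 27 mm, 16 mm high, 38 to 115 g. Origin at its centre, z along its axis. None if absent: a place has at most one core, and one of places 3 to 5 may be empty
- core2a: dark grey ferrite ring core lying flat on the pad, place 2 of the row counted from the left; 34, 41 or 48 mm outside diameter (the gauge will tell which), hole 19, 23 or 27 mm, 16 mm high, 38 to 115 g. Origin at its centre, z along its axis. None if absent: a place has at most one core, and one of places 3 to 5 may be empty
- core2b: dark grey ferrite ring core lying flat on the pad, place 2 of the row counted from the left; 34, 41 or 48 mm outside diameter (the gauge will tell which), hole 19, 23 or 27 mm, 16 mm high, 38 to 115 g. Origin at its centre, z along its axis. None if absent: a place has at most one core, and one of places 3 to 5 may be empty
- core3a: dark grey ferrite ring core lying flat on the pad, place 3 of the row counted from the left; 34, 41 or 48 mm outside diameter (the gauge will tell which), hole 19, 23 or 27 mm, 16 mm high, 38 to 115 g. Origin at its centre, z along its axis. None if absent: a place has at most one core, and one of places 3 to 5 may be empty
- core4a: dark grey ferrite ring core lying flat on the pad, place 4 of the row counted from the left; 34, 41 or 48 mm outside diameter (the gauge will tell which), hole 19, 23 or 27 mm, 16 mm high, 38 to 115 g. Origin at its centre, z along its axis. None if absent: a place has at most one core, and one of places 3 to 5 may be empty
- core5a: dark grey ferrite ring core lying flat on the pad, place 5 of the row counted from the left; 34, 41 or 48 mm outside diameter (the gauge will tell which), hole 19, 23 or 27 mm, 16 mm high, 38 to 115 g. Origin at its centre, z along its axis. None if absent: a place has at most one core, and one of places 3 to 5 may be empty
- pad: thin light grey inspection pad, 115 x 320 x 3 mm, fixed, left or right of the gauge; the cores lie on it in a row along its y, about 62 mm apart. Origin: centre of its underside, z up; its +y end is the left end of the row
- gauge: stepped gap gauge, fixed: dark steel base 150 x 84 x 12 mm with two jaws 10 mm high (tops 22 mm above the bench) that face each other across a gap of 36.5, 43.5, 50.5 mm in three steps, each 48 mm long; gap open above and at both ends, upper inner edges chamfered 1.5 mm. Origin: centre of underside; x along the gap from narrow (near the robot) to wide, y across the gap, z up
- step1 (a point): centre of the floor of the narrowest step (gap 36.5 mm, nearest the robot), 12 mm above the bench; axes as the gauge's. A core lowered flat goes to the floor only in a step wider than itself (34 mm core: all; 41: middle and wide; 48: wide); its centre is then 8 mm above this point. Else the jaws' edges stop it, centre 16.5 to 18 mm above
- step2 (a point): the same for the middle step (43.5 mm)
- step3 (a point): the same for the widest step (50.5 mm)
- rack: sorting rack, fixed, on the other side of the gauge from the pad: sloped deck 165 mm front to back, 232 mm wide, 15 degrees, low edge (30 mm high) to the robot, high edge 73 mm. Ribs 4 mm high and wide part it into three lanes, lips 10 mm high stand at the low and high edges. Cores stay by friction where laid. Origin: under the deck's middle, on the bench; x away from the robot, z up
- lane1 (a point): middle of the left lane on the deck's surface, for cores of the narrowest step; x up the slope, y to the left across the lanes, z square out of the deck. The lane reaches 78 mm either way in x and 36 mm in y (room for three cores in line); a core lying flat has its centre 8 mm above the surface
- lane2 (a point): the same for the middle lane, for cores of the middle step
- lane3 (a point): the same for the right lane, for cores of the widest step
- spool: bystander: solder spool, blue, 56 mm across and 42 mm high, standing; origin on its underside
- jar: bystander: white flux jar with black lid, 42 mm across and 45 mm high; origin on its underside
- bottle: bystander: clear bottle, 42 mm across and 150 mm high; origin on its underside
- tweezers: bystander: dark steel tweezers, about 135 mm long, lying on the bench; origin at its middle, underside
- cutters: bystander: side cutters with blue grips, about 140 mm long, lying on the bench; origin at its middle, underside
There are look-alikes about, which are no part of the job. What is shaped like the core4a but green or yellow is not meant.

How it is judged (in metres and radians):
On the way, in this order (a step that is already met when the one before it is completed fails the run):
1. the first core from the left, if it is not of the small size, has been tried in the narrowest step (laid on its jaws) ((x of core1b in the frame of step1 between -0.018 and 0.018 m and y of core1b in the frame of step1 between -0.012 and 0.012 m and z of core1b in the frame of step1 below 0.028 m and contact force between core1b and gauge above 0.3 N)), for 0.05 s.
2. the first core, if it is of the large size, has been tried in the middle step ((x of core1b in the frame of step2 between -0.018 and 0.018 m and y of core1b in the frame of step2 between -0.012 and 0.012 m and z of core1b in the frame of step2 below 0.028 m and contact force between core1b and gauge above 0.3 N)), for 0.05 s.
3. the first core has gone right down in the narrowest step that takes it (((x of core1a in the frame of step1 between -0.018 and 0.018 m and y of core1a in the frame of step1 between -0.012 and 0.012 m and z of core1a in the frame of step1 below 0.0115 m and angle between the z axis of core1a and the z axis of gauge, either way round below 0.15 rad) or (x of core1b in the frame of step3 between -0.018 and 0.018 m and y of core1b in the frame of step3 between -0.012 and 0.012 m and z of core1b in the frame of step3 below 0.0115 m and angle between the z axis of core1b and the z axis of gauge, either way round below 0.15 rad))), for 0.2 s.
4. the second core from the left, if it is not of the small size, has been tried in the narrowest step (laid on its jaws) (((x of core2a in the frame of step1 between -0.018 and 0.018 m and y of core2a in the frame of step1 between -0.012 and 0.012 m and z of core2a in the frame of step1 below 0.028 m and contact force between core2a and gauge above 0.3 N) or (x of core2b in the frame of step1 between -0.018 and 0.018 m and y of core2b in the frame of step1 between -0.012 and 0.012 m and z of core2b in the frame of step1 below 0.028 m and contact force between core2b and gauge above 0.3 N))), for 0.05 s.
5. the second core, if it is of the large size, has been tried in the middle step ((x of core2b in the frame of step2 between -0.018 and 0.018 m and y of core2b in the frame of step2 between -0.012 and 0.012 m and z of core2b in the frame of step2 below 0.028 m and contact force between core2b and gauge above 0.3 N)), for 0.05 s.
6. the second core has gone right down in the narrowest step that takes it (((x of core2a in the frame of step2 between -0.018 and 0.018 m and y of core2a in the frame of step2 between -0.012 and 0.012 m and z of core2a in the frame of step2 below 0.0115 m and angle between the z axis of core2a and the z axis of gauge, either way round below 0.15 rad) or (x of core2b in the frame of step3 between -0.018 and 0.018 m and y of core2b in the frame of step3 between -0.012 and 0.012 m and z of core2b in the frame of step3 below 0.0115 m and angle between the z axis of core2b and the z axis of gauge, either way round below 0.15 rad))), for 0.2 s.
7. the third core from the left, if it is not of the small size, has been tried in the narrowest step (laid on its jaws) ((x of core3a in the frame of step1 between -0.018 and 0.018 m and y of core3a in the frame of step1 between -0.012 and 0.012 m and z of core3a in the frame of step1 below 0.028 m and contact force between core3a and gauge above 0.3 N)), for 0.05 s.
8. the third core has gone right down in the narrowest step that takes it ((x of core3a in the frame of step2 between -0.018 and 0.018 m and y of core3a in the frame of step2 between -0.012 and 0.012 m and z of core3a in the frame of step2 below 0.0115 m and angle between the z axis of core3a and the z axis of gauge, either way round below 0.15 rad)), for 0.2 s.
9. the fourth core has gone right down in the narrowest step that takes it ((x of core4a in the frame of step1 between -0.018 and 0.018 m and y of core4a in the frame of step1 between -0.012 and 0.012 m and z of core4a in the frame of step1 below 0.0115 m and angle between the z axis of core4a and the z axis of gauge, either way round below 0.15 rad)), for 0.2 s.
10. the fifth core has gone right down in the narrowest step that takes it ((x of core5a in the frame of step1 between -0.018 and 0.018 m and y of core5a in the frame of step1 between -0.012 and 0.012 m and z of core5a in the frame of step1 below 0.0115 m and angle between the z axis of core5a and the z axis of gauge, either way round below 0.15 rad)), for 0.2 s.
At the end, for the whole second after the job is handed in: every core lies at rest, flat on the sloped deck (within 6 degrees of it, centre 4 to 10.5 mm above the surface) between the ribs of the lane of its size (centre within 24 mm of the lane's middle line and 80 mm of its middle): 34 mm cores left, 41 mm cores middle, 48 mm cores right (x of core1a in the frame of lane1 between -0.08 and 0.08 m and y of core1a in the frame of lane1 between -0.024 and 0.024 m and z of core1a in the frame of lane1 between 0.004 and 0.0105 m and angle between the z axis of each of core1a, core4a, core5a and the z axis of lane1, either way round below 0.1 rad and linear speed of each of core1a, core1b, core2a, core2b, core3a, core4a, core5a below 0.02 m/s and x of core1b in the frame of lane3 between -0.08 and 0.08 m and y of core1b in the frame of lane3 between -0.024 and 0.024 m and z of core1b in the frame of lane3 between 0.004 and 0.0105 m and angle between the z axis of each of core1b, core2b and the z axis of lane3, either way round below 0.1 rad and x of core2a in the frame of lane2 between -0.08 and 0.08 m and y of core2a in the frame of lane2 between -0.024 and 0.024 m and z of core2a in the frame of lane2 between 0.004 and 0.0105 m and angle between the z axis of each of core2a, core3a and the z axis of lane2, either way round below 0.1 rad and x of core2b in the frame of lane3 between -0.08 and 0.08 m and y of core2b in the frame of lane3 between -0.024 and 0.024 m and z of core2b in the frame of lane3 between 0.004 and 0.0105 m and x of core3a in the frame of lane2 between -0.08 and 0.08 m and y of core3a in the frame of lane2 between -0.024 and 0.024 m and z of core3a in the frame of lane2 between 0.004 and 0.0105 m and x of core4a in the frame of lane1 between -0.08 and 0.08 m and y of core4a in the frame of lane1 between -0.024 and 0.024 m and z of core4a in the frame of lane1 between 0.004 and 0.0105 m and x of core5a in the frame of lane1 between -0.08 and 0.08 m and y of core5a in the frame of lane1 between -0.024 and 0.024 m and z of core5a in the frame of lane1 between 0.004 and 0.0105 m); the robot touches nothing.
It fails at once if a core is forced into the gauge with more than 60 N (contact force between any of core1a, core1b, core2a, core2b, core3a, core4a, core5a and gauge above 60 N).
It fails at once if the spool, jar, bottle, tweezers or cutters are moved by more than 40 mm, or the bottle, jar or spool is tipped over (distance of any of spool, jar, bottle, tweezers, cutters from where it was at the start of the episode above 0.04 m or angle between any of bottle, jar, spool's own z axis and vertical above 0.5 rad).
Of core1a, core1b only 1 to 1 are there at a start; the rules pass over those that are not, and their reading is None.
Of core2a, core2b only 1 to 1 are there at a start; the rules pass over those that are not, and their reading is None.
Of core3a, core4a, core5a only 2 to 3 are there at a start; the rules pass over those that are not, and their reading is None.
At some moment in a run one of core1a, core1b, core2a, core2b, core3a, core4a, core5a may be knocked a few centimetres aside while the robot is not near it.
It also fails if it takes over 210 s, if anything falls off the work surface, if the arm or the gripper's body presses on something with over 40 N, if the wrist force passes 120 N, or if a joint passes its speed limit or range.

### The arm

A 6-joint arm with a two-finger parallel gripper is mounted at the origin on the work surface. World frame = base frame: x ahead of the robot, y to its left, z up, the work surface at z = 0. Lengths are in mm, angles in degrees, forces in N, time in s.
With the tool pointing down it reaches from about 300 to 850 mm from the base axis. Payload 4.2 kg.
Tool frame: the origin (TCP) lies midway between the tips of the shut fingers; the grasp point (between the pads) lies 19 mm behind it; z points along the fingers, y is the direction in which the jaws open and shut (so a half turn about z gives the same grasp; the last joint's range is limited). The gripper opens to 91 mm and grips with 3 to 60 N. Pads are 32 mm wide; open, the fingers measure 118 mm over their backs; the gripper's body (76 mm by 178 mm) begins 60 mm behind the grasp point.
Start: joints at [-76.604, 18.312, 89.639, -0, 72.044, -1.146], TCP at [144.376, -556.596, 213.976] pointing down, gripper open.
Joint ranges: [-177.97, 177.97], [-48.28, 115.42], [12.27, 149.76], [-77.06, 257.06], [2.81, 150.46], [-146.56, 146.56]. Speed limits (degrees/s): [147.25, 147.25, 180, 180, 180, 180].

### API

Orientations are given as [roll, pitch, yaw] about the fixed x, y, z axes, in that order (R = Rz(yaw) Ry(pitch) Rx(roll)).
In Python, from workcell import env gives the robot as it stands.
- The arm moves only by the shell command python3 -m jog 'ROWS' [FORCE]. ROWS is JSON, a list of rows, each an object of numbers: "dx", "dy", "dz": the shift along the world's x, y, z in m; "wx", "wy", "wz": the turn, a rotation vector about the world's x, y, z in rad; "grip": the gripper's target within -1 to 1 (shut at 1, half-way at 0, fully open at -1). In form: [{"dx": .., "dy": .., "dz": .., "wx": .., "wy": .., "wz": .., "grip": ..}, ...]. A call has 1 to 10 rows; each row shifts and turns the commanded pose from where the row before left it; what a row does not reach is not made up. A row lasts 1/10 s, in which the tool goes at most 50 mm and 8.59 degrees, less where a joint would pass 70% of its speed; a pose out of reach is approached as far as the arm can. A call with a gripper value outside its range is refused whole. The fingers move at their own pace and stop on an object; FORCE is the grip in N (left out, the last holds). Time passes only in rows, so rows that do not move let the fingers close. It gives the time, the measured TCP pose, the force and the opening at its end, in the units of the state.
- env.state(): the state, without advancing time (a new reading comes with each control period).
- env.grab_frame(name): name is "side" or "top"; returns the picture (480x640x3 uint8, red, green, blue); there is no depth.
- env.get_calibration(name): a dict with "fx", "fy", "cx", "cy" (pixels), "R" (3x3) and "t" (3): a world point X has camera coordinates R X + t. Camera axes: x right, y down, z forward; pixel columns grow to the right and rows downward; lengths in mm; the calibration is good to about 2 mm. A picture is of the moment at which its call begins. get_calibration takes no time and is no camera call.
- env.job_done(): hands the job in, once; it reports no verdict.
The state is a dict: "time_s": time; "qpos": joint angles; "qvel": joint speeds; "effort": joint torques, N m; "ee_pos": TCP position; "ee_rot": TCP orientation; "force": force on the tool from outside, world axes, zero at the start; "torque": the same for the moment, N m; "gripper_width": finger opening in mm.
Only numpy, scipy, OpenCV 4.12 (cv2) and the standard library are available. Lean on these libraries where they do the work, as an engineer would, in place of code of your own. Each camera call takes 0.05 s, during which the arm holds its last target. There are 200 camera calls.

## Working session

There is one attempt and no reset: what is moved stays moved. The work goes in short steps, Python scripts to look and compute and a shell command to move; the robot and the scene stay as the last step left them, time stands still between calls to the robot, and variables do not carry over. Pictures are saved under pics/ and viewed, about 12 in all and at most 16, crops included, and the job is handed in when it is done.

```bash
ls; mkdir -p pics; python3 - <<'E'
from workcell import env
import cv2
for n in("side","top"):
    f=env.grab_frame(n); cv2.imwrite(f"pics/{n}0.png",f[:,:,::-1]); print(n,env.get_calibration(n))
print(env.state())
E
```

```text
pics
side {'fx': 441.1362578161827, 'fy': 441.1362578161827, 'cx': 319.8523676195958, 'cy': 242.7485802397384, 'R': array([[ 0.8703222 , -0.4918058 , -0.02581313],
       [-0.25906233, -0.41261269, -0.87329118],
       [ 0.41883884,  0.76673191, -0.48651434]]), 't': array([-497.73043482,  190.61949593,  930.38772558])}
top {'fx': 541.3530638351695, 'fy': 541.3530638351695, 'cx': 319.63213313402287, 'cy': 243.8119114847089, 'R': array([[-0.01010311, -0.99990948,  0.00888616],
       [-0.9964458 ,  0.00932411, -0.08371873],
       [ 0.0836283 , -0.00970039, -0.9964498 ]]), 't': array([ -32.59089087,  560.94934755, 1138.7726559 ])}
{'time_s': 0.1, 'qpos': array([-7.66034957e+01,  1.83466474e+01,  8.96996640e+01,  1.19427603e-03,
        7.20433303e+01, -1.14707349e+00]), 'qvel': array([-0.05327764, -0.09730706, -0.16384358, -0.03594638, -0.05844872,
       -0.04875851]), 'effort': array([-2.85505183e-05, -4.13333666e+01, -2.32508773e+01,  7.29150348e-02,
        4.21651080e-02, -6.02307819e-05]), 'ee_pos': array([ 144.28302846, -556.13638404,  213.21601066]), 'ee_rot': array([-1.79910399e+02, -2.92982266e-03,  1.45432064e+01]), 'force': array([-0.72665611, -0.44161124, -0.27711865]), 'torque': array([ 0.00483535, -0.05167842, -0.00644643]), 'gripper_width': 91.35313810475043}
```

View pics/top0.png

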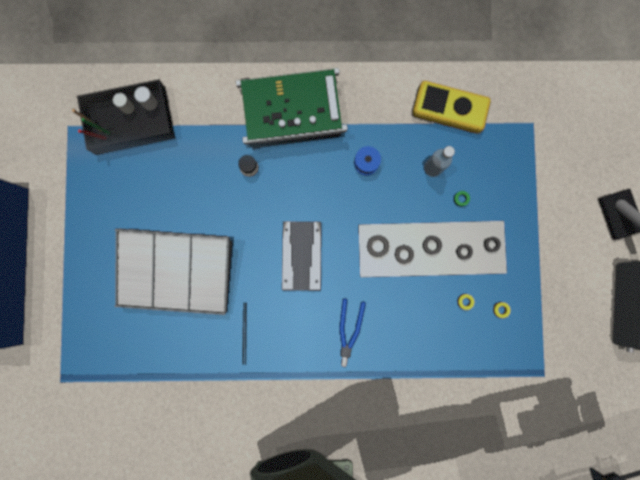

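View pics/side0.png

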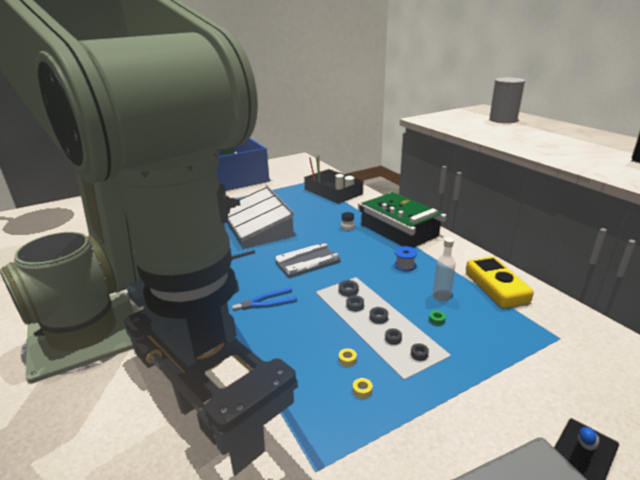

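Top view (rows up = +x, columns right = −y): the cores are at about (377,245), (404,254), (432,244), (464,251) and (492,244) on the pad. The gauge is at (302,256), the rack at (174,270), the cutters at (350,330), and the spool and bottle are behind. The side view confirms five cores, with no gap in the row.

```bash
cat > h.py <<'E'
import numpy as np, cv2
from workcell import env
C={n:env.get_calibration(n) for n in("side","top")}
def ray(n,uv):
    c=C[n]; d=np.array([(uv[0]-c["cx"])/c["fx"],(uv[1]-c["cy"])/c["fy"],1.]); R=np.array(c["R"])
    return -R.T@c["t"], R.T@d
def plane(n,uv,z):
    o,d=ray(n,uv); return o+d*(z-o[2])/d[2]
def tri(a,b):   # a in side, b in top -> point, miss distance
    o1,d1=ray("side",a);o2,d2=ray("top",b)
    s=np.linalg.lstsq(np.c_[d1,-d2],o2-o1,rcond=None)[0]
    p,q=o1+s[0]*d1,o2+s[1]*d2
    return (p+q)/2,np.linalg.norm(p-q)
def proj(n,X):
    c=C[n];p=np.array(c["R"])@X+c["t"];return np.array([c["fx"]*p[0]/p[2]+c["cx"],c["fy"]*p[1]/p[2]+c["cy"]])
def dark(img,box,th=95):
    u0,v0,u1,v1=box; g=img[v0:v1,u0:u1].astype(int)
    m=(g.max(2)<th).astype(np.uint8)
    n,l,s,c=cv2.connectedComponentsWithStats(m)
    return [(round(c[i][0]+u0,1),round(c[i][1]+v0,1),*s[i][2:]) for i in range(1,n) if s[i][4]>25]
def snap(n,name=None):
    f=env.grab_frame(n)
    if name: cv2.imwrite(f"pics/{name}.png",f[:,:,::-1])
    return f
E
python3 - <<'E'
from h import *
t=cv2.imread("pics/top0.png")[:,:,::-1]; s=cv2.imread("pics/side0.png")[:,:,::-1]
T=sorted(dark(t,(362,228,504,272))); S=sorted(dark(s,(325,278,440,370)))
print(T);print(S)
for a,b in zip(S,T): print(tri(a,b), plane("top",b,15)[:2])
a=cv2.resize(t[205:320,100:335],None,fx=3.2,fy=3.2,interpolation=cv2.INTER_CUBIC)
b=cv2.resize(s[175:285,215:350],None,fx=5,fy=5,interpolation=cv2.INTER_CUBIC)
cv2.imwrite("pics/tc.png",a[:,:,::-1]);cv2.imwrite("pics/sc.png",b[:,:,::-1])
E
```

```text
[(np.float64(377.9), np.float64(245.2), np.int32(20), np.int32(20), np.int32(159)), (np.float64(403.8), np.float64(253.5), np.int32(18), np.int32(17), np.int32(132)), (np.float64(431.7), np.float64(244.6), np.int32(18), np.int32(17), np.int32(148)), (np.float64(463.8), np.float64(251.3), np.int32(16), np.int32(14), np.int32(121)), (np.float64(491.6), np.float64(244.0), np.int32(16), np.int32(15), np.int32(134))]
[(np.float64(351.3), np.float64(295.5), np.int32(25), np.int32(30), np.int32(431)), (np.float64(378.3), np.float64(315.4), np.int32(18), np.int32(16), np.int32(226)), (np.float64(393.0), np.float64(336.7), np.int32(15), np.int32(16), np.int32(194)), (np.float64(419.2), np.float64(352.2), np.int32(17), np.int32(17), np.int32(226)), (np.float64(434.3), np.float64(322.0), np.int32(11), np.int32(8), np.int32(47))]
(array([ 560.43895694, -168.00887045,  -11.47094022]), np.float64(2.65659606389553)) [ 557.13709832 -164.24930306]
(array([ 560.90572024, -239.12282174,  -25.58051362]), np.float64(46.09851996417883)) [ 538.60038999 -219.98275711]
(array([ 571.58041541, -300.22045789,  -45.70489368]), np.float64(21.86983834446887)) [ 557.34678481 -280.97525224]
(array([ 563.58267038, -375.64668372,  -27.98394223]), np.float64(44.86377915626998)) [ 542.13576018 -350.2316143 ]
(array([ 568.46172973, -405.6133634 ,   68.41887825]), np.float64(37.69335781391246)) [ 557.43267175 -411.20023315]
```

View pics/tc.png

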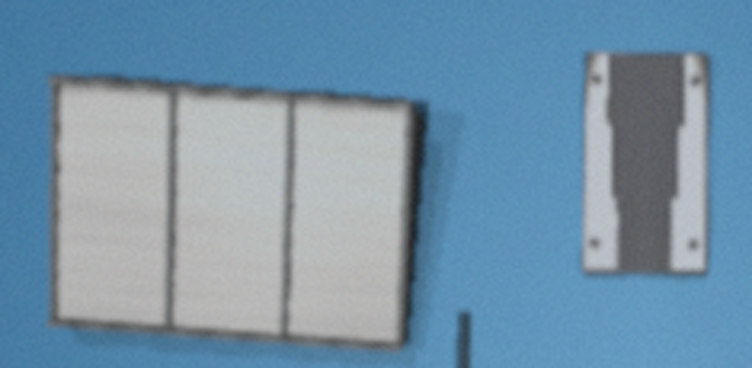

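View pics/sc.png

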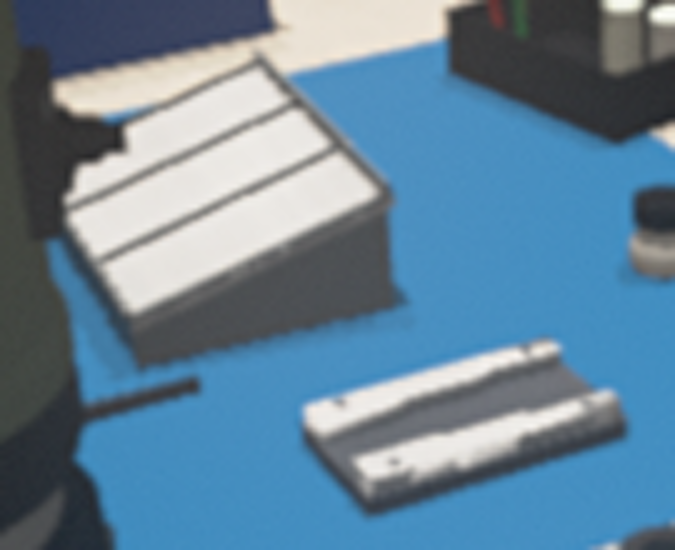

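The crops show the gauge jaw screws in both views, the gauge's narrow end towards the robot, and the rack with its ribs and lips, turned a few degrees. Next I triangulate these features and split the cores in the side view.

```bash
python3 - <<'E'
from h import *
t=cv2.imread("pics/top0.png")[:,:,::-1]; s=cv2.imread("pics/side0.png")[:,:,::-1]
np.set_printoptions(precision=1,suppress=True)
T=sorted(dark(t,(362,228,504,272)))
S=sorted(x for x in dark(s,(325,278,432,370),70)); print("side",S)
S=[x for x in S if x[2]<22]
if len(S)==5:
  for a,b in zip(S,T): print("core",*tri(a,b),plane("top",b,14)[:2])
else:
  for b in T: print("core",plane("top",b,14)[:2],proj("side",plane("top",b,12)))
tc=lambda u,v:((u+.5)/3.2-.5+100,(v+.5)/3.2-.5+205)
sc=lambda u,v:((u+.5)/5-.5+215,(v+.5)/5-.5+175)
for n,a,b in [("screwLn",(340,402),(595,243)),("screwRn",(395,462),(693,244)),("screwLf",(530,350),(597,78)),("screwRf",(600,395),(696,80)),
 ("rib2lo",(100,260),(285,334)),("rib2hi",(335,150),(291,99)),("rib1lo",(70,205),(169,328)),("rib1hi",(295,100),(172,91)),("Rlo",(133,315),(403,342)),("Rhi",(387,192),(411,102))]:
  print(n,*tri(sc(*a),tc(*b)))
# gap midline: per-row white jaw extents, top view
g=t[205:320,270:335].astype(float); w=(g.min(2)>120)
for z in(22,):
  for r in range(20,84,6):
    row=g[r,:,0]; c=np.flatnonzero(w[r])
    if len(c)<6: continue
    k=np.argmax(np.diff(c)); L,R=c[0],c[-1]; a,b=c[k],c[k+1]
    th=(row[c].mean()+70)/2
    sub=lambda i,j:i+(row[i]-th)/(row[i]-row[j]+1e-9)*(j-i)
    ga,gb=sub(a,a+1),sub(b,b-1)
    A=plane("top",(270+ga,205+r),z);B=plane("top",(270+gb,205+r),z)
    print("gap x",A[0].round(1),"mid y",((A+B)/2)[1].round(2),"w",(A-B)[1].round(1))
E
```

```text
side [(np.float64(348.3), np.float64(284.9), np.int32(10), np.int32(4), np.int32(28)), (np.float64(348.8), np.float64(292.7), np.int32(18), np.int32(7), np.int32(47)), (np.float64(355.0), np.float64(300.1), np.int32(9), np.int32(4), np.int32(27)), (np.float64(355.4), np.float64(307.6), np.int32(15), np.int32(7), np.int32(50)), (np.float64(378.6), np.float64(311.5), np.int32(10), np.int32(6), np.int32(45)), (np.float64(378.8), np.float64(319.6), np.int32(16), np.int32(7), np.int32(70)), (np.float64(393.0), np.float64(340.4), np.int32(15), np.int32(7), np.int32(71)), (np.float64(393.2), np.float64(333.0), np.int32(10), np.int32(5), np.int32(43)), (np.float64(418.7), np.float64(356.1), np.int32(15), np.int32(9), np.int32(79)), (np.float64(419.8), np.float64(348.4), np.int32(11), np.int32(6), np.int32(58))]
core [ 557.2 -164.4] [348.9 287.1]
core [ 538.7 -220.1] [355.5 301.9]
core [ 557.4 -281.2] [378.7 313.9]
core [ 542.2 -350.5] [393.1 335. ]
core [ 557.5 -411.5] [419.4 350.5]
screwLn [482.   35.7  21.9] 1.2625409338938745
screwRn [480.9 -29.8  20.6] 0.7254212613958303
screwLf [593.7  33.6  20.5] 0.2775738477793893
screwRf [593.6 -34.4  25.9] 5.942559368267517
rib2lo [424.7 238.9  32.9] 0.02255083517001873
rib2hi [574.5 228.7  69.9] 3.6141017495689307
rib1lo [431.1 313.4  36.3] 3.4124393814755756
rib1hi [581.1 303.6  73.8] 1.1260846384749912
Rlo [417.4 161.7  34.3] 2.6928718270851055
Rhi [571.2 151.1  74.1] 4.1825548737590195
gap x 602.0 mid y 0.43 w 49.0
gap x 589.0 mid y 0.25 w 48.4
gap x 576.1 mid y 1.13 w 50.7
gap x 563.1 mid y 0.79 w 47.8
gap x 550.1 mid y 1.9 w 43.0
gap x 537.2 mid y 2.04 w 42.9
gap x 524.3 mid y 2.07 w 42.6
gap x 511.5 mid y 2.78 w 36.1
gap x 498.6 mid y 2.09 w 33.9
gap x 485.8 mid y 2.81 w 33.7
gap x 473.0 mid y 3.12 w 33.8
```

Checks:
- **Cores:** the side columns agree with the top-view positions within 0.5 px, and the heights are plausible.
- **Gauge:** screw heights are about 21–22 mm (22 expected). The centre is about (537, 1.7), yaw −1.2°.
- **Rack:** rib tops are about 34 and 72 mm (34 and 75 expected). The centre is about (503, 271), yaw −3.9°.

I now move over core 1.

```bash
python3 -m jog '[{"dx":0.034,"dy":0.033,"wz":0.108},{"dx":0.034,"dy":0.033,"wz":0.108},{"dx":0.034,"dy":0.033,"wz":0.108},{"dx":0.034,"dy":0.033,"wz":0.108},{"dx":0.034,"dy":0.033,"wz":0.108},{"dx":0.034,"dy":0.033,"wz":0.108},{"dx":0.034,"dy":0.033,"wz":0.108},{"dx":0.034,"dy":0.033,"wz":0.108},{"dx":0.034,"dy":0.033,"wz":0.108},{"dx":0.034,"dy":0.033,"wz":0.108}]'
python3 -m jog '[{"dx":0.036,"dy":0.031,"wz":0.108},{"dx":0.036,"dy":0.031,"wz":0.109},{"dz":-0.045},{"dz":-0.045},{"dz":-0.045},{},{}]'
```

```text
invalid input
invalid input
```

```bash
python3 -m jog '[{"dx":0.034,"dy":0.033,"dz":0,"wx":0,"wy":0,"wz":0.108,"grip":-1}]'; python3 -m jog '[{"dx":0.034,"dy":0.033,"wz":0.108,"grip":-1}]';python3 -m jog '[{"dx":0.034,"dy":0.033,"dz":0,"wx":0,"wy":0,"wz":0.108}]'
```

```text
time_s: 0.2
ee_pos: [176.3, -526.1, 213.1]
ee_rot: [179.9, 0.1, 20.6]
force: [0.8, 0.7, 0.8]
gripper_width: 91.4invalid input
invalid input
```

All seven keys are needed in every row, so I write them out in full.

```bash
python3 -m jog '[{"dx":0.034,"dy":0.033,"dz":0,"wx":0,"wy":0,"wz":0.108,"grip":-1},{"dx":0.034,"dy":0.033,"dz":0,"wx":0,"wy":0,"wz":0.108,"grip":-1},{"dx":0.034,"dy":0.033,"dz":0,"wx":0,"wy":0,"wz":0.108,"grip":-1},{"dx":0.034,"dy":0.033,"dz":0,"wx":0,"wy":0,"wz":0.108,"grip":-1},{"dx":0.034,"dy":0.033,"dz":0,"wx":0,"wy":0,"wz":0.108,"grip":-1},{"dx":0.034,"dy":0.033,"dz":0,"wx":0,"wy":0,"wz":0.108,"grip":-1},{"dx":0.034,"dy":0.033,"dz":0,"wx":0,"wy":0,"wz":0.108,"grip":-1},{"dx":0.034,"dy":0.033,"dz":0,"wx":0,"wy":0,"wz":0.108,"grip":-1},{"dx":0.034,"dy":0.033,"dz":0,"wx":0,"wy":0,"wz":0.108,"grip":-1},{"dx":0.036,"dy":0.033,"dz":0,"wx":0,"wy":0,"wz":0.108,"grip":-1}]'
python3 -m jog '[{"dx":0.036,"dy":0.029,"dz":-0.01,"wx":0,"wy":0,"wz":0.108,"grip":-1},{"dx":0,"dy":0,"dz":-0.045,"wx":0,"wy":0,"wz":0,"grip":-1},{"dx":0,"dy":0,"dz":-0.045,"wx":0,"wy":0,"wz":0,"grip":-1},{"dx":0,"dy":0,"dz":-0.045,"wx":0,"wy":0,"wz":0,"grip":-1},{"dx":0,"dy":0,"dz":0,"wx":0,"wy":0,"wz":0,"grip":-1},{"dx":0,"dy":0,"dz":0,"wx":0,"wy":0,"wz":0,"grip":-1}]'
```

```text
time_s: 1.2
ee_pos: [521.2, -191.9, 213.7]
ee_rot: [-180.0, 0.0, 82.9]
force: [1.1, -1.1, -0.8]
gripper_width: 91.2
time_s: 1.8
ee_pos: [556.5, -164.7, 69.1]
ee_rot: [-180.0, -0.0, 88.8]
force: [-0.4, -0.1, 0.8]
gripper_width: 91.2
```

```bash
python3 -m jog '[{"dx":0,"dy":0,"dz":-0.04,"wx":0,"wy":0,"wz":0,"grip":-1},{"dx":0,"dy":0,"dz":-0.018,"wx":0,"wy":0,"wz":0,"grip":-1},{"dx":0,"dy":0,"dz":0,"wx":0,"wy":0,"wz":0,"grip":-1},{"dx":0,"dy":0,"dz":0,"wx":0,"wy":0,"wz":0,"grip":1},{"dx":0,"dy":0,"dz":0,"wx":0,"wy":0,"wz":0,"grip":1},{"dx":0,"dy":0,"dz":0,"wx":0,"wy":0,"wz":0,"grip":1},{"dx":0,"dy":0,"dz":0,"wx":0,"wy":0,"wz":0,"grip":1},{"dx":0,"dy":0,"dz":0,"wx":0,"wy":0,"wz":0,"grip":1},{"dx":0,"dy":0,"dz":0,"wx":0,"wy":0,"wz":0,"grip":1}]' 12
python3 -m jog '[{"dx":0,"dy":0,"dz":0,"wx":0,"wy":0,"wz":0,"grip":1},{"dx":0,"dy":0,"dz":0,"wx":0,"wy":0,"wz":0,"grip":1}]'
```

```text
time_s: 2.7
ee_pos: [556.4, -164.6, 11.2]
ee_rot: [180.0, 0.0, 88.8]
force: [-0.9, -0.8, 3.2]
gripper_width: 47.1
time_s: 2.9
ee_pos: [556.4, -164.6, 11.2]
ee_rot: [180.0, 0.0, 88.8]
force: [-1.2, -0.2, 3.3]
gripper_width: 47.0
```

Core 1 is gripped at 47 mm, so it looks like the large size. It still goes to step 1 first.

```bash
python3 -m jog '[{"dx":0,"dy":0,"dz":0.03,"wx":0,"wy":0,"wz":0,"grip":1},{"dx":0,"dy":0,"dz":0.03,"wx":0,"wy":0,"wz":0,"grip":1},{"dx":-0.016,"dy":0.042,"dz":0,"wx":0,"wy":0,"wz":0,"grip":1},{"dx":-0.016,"dy":0.042,"dz":0,"wx":0,"wy":0,"wz":0,"grip":1},{"dx":-0.017,"dy":0.042,"dz":0,"wx":0,"wy":0,"wz":0,"grip":1},{"dx":-0.018,"dy":0.041,"dz":0,"wx":0,"wy":0,"wz":0,"grip":1},{"dx":0,"dy":0,"dz":-0.025,"wx":0,"wy":0,"wz":0,"grip":1},{"dx":0,"dy":0,"dz":-0.012,"wx":0,"wy":0,"wz":0,"grip":1},{"dx":0,"dy":0,"dz":0,"wx":0,"wy":0,"wz":0,"grip":1}]'
python3 -m jog '[{"dx":0,"dy":0,"dz":0,"wx":0,"wy":0,"wz":0,"grip":1}]'
python3 -m jog '[{"dx":0,"dy":0,"dz":-0.002,"wx":0,"wy":0,"wz":0,"grip":1},{"dx":0,"dy":0,"dz":0,"wx":0,"wy":0,"wz":0,"grip":1}]'
```

```text
time_s: 3.8
ee_pos: [487.7, 2.9, 32.4]
ee_rot: [-179.8, -0.0, 88.8]
force: [-0.1, -0.6, -0.6]
gripper_width: 47.2
time_s: 3.9
ee_pos: [489.5, 2.3, 33.9]
ee_rot: [-180.0, -0.0, 88.8]
force: [0.1, -0.3, -1.2]
gripper_width: 46.9
time_s: 4.1
ee_pos: [489.8, 2.1, 32.3]
ee_rot: [179.9, -0.0, 88.8]
force: [0.1, -0.0, -1.8]
gripper_width: 46.7
```

```bash
for i in 1 ; do python3 -m jog '[{"dx":0,"dy":0,"dz":-0.0015,"wx":0,"wy":0,"wz":0,"grip":1},{"dx":0,"dy":0,"dz":0,"wx":0,"wy":0,"wz":0,"grip":1}]'; done
python3 -m jog '[{"dx":0,"dy":0,"dz":-0.0015,"wx":0,"wy":0,"wz":0,"grip":1},{"dx":0,"dy":0,"dz":0,"wx":0,"wy":0,"wz":0,"grip":1}]'
```

```text
time_s: 4.3
ee_pos: [489.4, 2.2, 30.6]
ee_rot: [180.0, -0.0, 88.8]
force: [0.1, -0.6, -0.2]
gripper_width: 47.1
time_s: 4.5
ee_pos: [489.7, 2.3, 29.8]
ee_rot: [180.0, 0.0, 88.8]
force: [-1.0, -0.6, 6.3]
gripper_width: 46.6
```

```bash
python3 - <<'E'
from h import *
f=snap("top"); g=snap("side")
a=cv2.resize(f[205:320,260:345],None,fx=5,fy=5,interpolation=cv2.INTER_CUBIC);b=cv2.resize(g[215:330,240:380],None,fx=5,fy=5,interpolation=cv2.INTER_CUBIC)[:575,:370+330]
im=np.hstack([b[:, :],a[:575]])
im=cv2.resize(im,(795,int(im.shape[0]*795/im.shape[1])));cv2.imwrite("pics/s1.png",im[:,:,::-1])
E
```

```text
(no output)
```

View pics/s1.png

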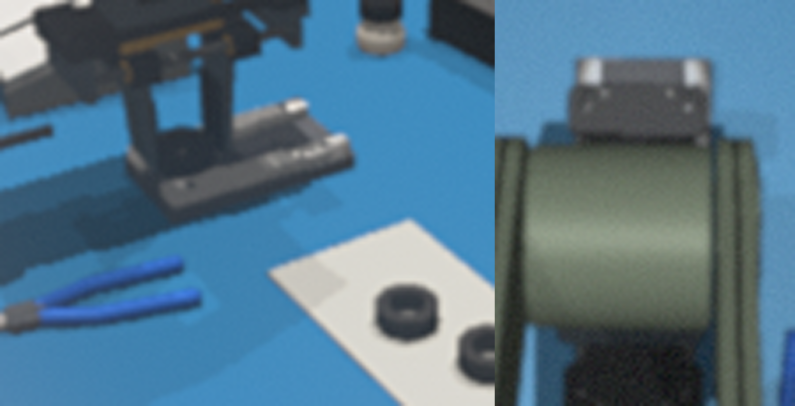

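The side view shows core 1 held on the jaws of the narrowest step. Contact came at the predicted tip height of 30 mm with about 7 N, so it was tried and does not fit. Next is step 2.

```bash
python3 -m jog '[{"dx":0,"dy":0,"dz":0.012,"wx":0,"wy":0,"wz":0,"grip":1},{"dx":0.024,"dy":-0.0005,"dz":0,"wx":0,"wy":0,"wz":0,"grip":1},{"dx":0.024,"dy":-0.0005,"dz":0,"wx":0,"wy":0,"wz":0,"grip":1},{"dx":0,"dy":0,"dz":0,"wx":0,"wy":0,"wz":0,"grip":1},{"dx":0,"dy":0,"dz":-0.008,"wx":0,"wy":0,"wz":0,"grip":1},{"dx":0,"dy":0,"dz":-0.002,"wx":0,"wy":0,"wz":0,"grip":1},{"dx":0,"dy":0,"dz":0,"wx":0,"wy":0,"wz":0,"grip":1}]'
python3 -m jog '[{"dx":0,"dy":0,"dz":-0.001,"wx":0,"wy":0,"wz":0,"grip":1},{"dx":0,"dy":0,"dz":0,"wx":0,"wy":0,"wz":0,"grip":1}]'
python3 -m jog '[{"dx":0,"dy":0,"dz":-0.001,"wx":0,"wy":0,"wz":0,"grip":1},{"dx":0,"dy":0,"dz":0,"wx":0,"wy":0,"wz":0,"grip":1}]'
```

```text
time_s: 5.3
ee_pos: [535.8, 1.4, 30.2]
ee_rot: [-179.9, 0.0, 88.8]
force: [0.2, 0.2, -1.9]
gripper_width: 47.1
time_s: 5.5
ee_pos: [536.9, 1.4, 29.9]
ee_rot: [-180.0, -0.0, 88.8]
force: [-0.5, -0.4, -0.9]
gripper_width: 46.9
time_s: 5.7
ee_pos: [537.3, 1.4, 29.4]
ee_rot: [180.0, 0.0, 88.8]
force: [-1.6, -0.5, 4.0]
gripper_width: 46.7
```

Contact again at the same height, so it doesn't fit step 2. Next is step 3.

```bash
python3 -m jog '[{"dx":0,"dy":0,"dz":0.012,"wx":0,"wy":0,"wz":0,"grip":1},{"dx":0.024,"dy":-0.0005,"dz":0,"wx":0,"wy":0,"wz":0,"grip":1},{"dx":0.024,"dy":-0.0005,"dz":0,"wx":0,"wy":0,"wz":0,"grip":1},{"dx":0,"dy":0,"dz":0,"wx":0,"wy":0,"wz":0,"grip":1},{"dx":0,"dy":0,"dz":-0.008,"wx":0,"wy":0,"wz":0,"grip":1},{"dx":0,"dy":0,"dz":-0.003,"wx":0,"wy":0,"wz":0,"grip":1},{"dx":0,"dy":0,"dz":-0.001,"wx":0,"wy":0,"wz":0,"grip":1},{"dx":0,"dy":0,"dz":0,"wx":0,"wy":0,"wz":0,"grip":1}]'
python3 -m jog '[{"dx":0,"dy":0,"dz":-0.001,"wx":0,"wy":0,"wz":0,"grip":1},{"dx":0,"dy":0,"dz":0,"wx":0,"wy":0,"wz":0,"grip":1}]'
python3 -m jog '[{"dx":0,"dy":0,"dz":-0.001,"wx":0,"wy":0,"wz":0,"grip":1},{"dx":0,"dy":0,"dz":0,"wx":0,"wy":0,"wz":0,"grip":1}]'
```

```text
time_s: 6.5
ee_pos: [584.5, 0.4, 28.7]
ee_rot: [-179.9, -0.0, 88.8]
force: [-0.6, -0.2, 0.4]
gripper_width: 47.1
time_s: 6.7
ee_pos: [585.3, 0.4, 28.0]
ee_rot: [180.0, -0.0, 88.8]
force: [-0.8, 0.5, -1.3]
gripper_width: 46.9
time_s: 6.9
ee_pos: [585.4, 0.4, 27.0]
ee_rot: [180.0, -0.0, 88.8]
force: [-0.4, 0.5, -0.8]
gripper_width: 47.3
```

```bash
python3 -m jog '[{"dx":0,"dy":0,"dz":-0.002,"wx":0,"wy":0,"wz":0,"grip":1},{"dx":0,"dy":0,"dz":0,"wx":0,"wy":0,"wz":0,"grip":1}]'
python3 -m jog '[{"dx":0,"dy":0,"dz":-0.0015,"wx":0,"wy":0,"wz":0,"grip":1},{"dx":0,"dy":0,"dz":0,"wx":0,"wy":0,"wz":0,"grip":1}]'
python3 -m jog '[{"dx":0,"dy":0,"dz":-0.0015,"wx":0,"wy":0,"wz":0,"grip":1},{"dx":0,"dy":0,"dz":0,"wx":0,"wy":0,"wz":0,"grip":1},{"dx":0,"dy":0,"dz":0,"wx":0,"wy":0,"wz":0,"grip":1}]'
```

```text
time_s: 7.1
ee_pos: [585.2, 0.4, 24.7]
ee_rot: [-180.0, -0.0, 88.8]
force: [0.3, 0.2, -0.9]
gripper_width: 46.8
time_s: 7.3
ee_pos: [585.3, 0.4, 23.3]
ee_rot: [-180.0, 0.0, 88.8]
force: [-0.4, -0.5, -1.9]
gripper_width: 46.6
time_s: 7.6
ee_pos: [585.4, 0.4, 21.9]
ee_rot: [-180.0, 0.0, 88.8]
force: [-0.5, 0.7, -0.2]
gripper_width: 47.0
```

```bash
python3 -m jog '[{"dx":0,"dy":0,"dz":-0.001,"wx":0,"wy":0,"wz":0,"grip":1},{"dx":0,"dy":0,"dz":0,"wx":0,"wy":0,"wz":0,"grip":1}]'
python3 -m jog '[{"dx":0,"dy":0,"dz":-0.001,"wx":0,"wy":0,"wz":0,"grip":1},{"dx":0,"dy":0,"dz":0,"wx":0,"wy":0,"wz":0,"grip":1},{"dx":0,"dy":0,"dz":0,"wx":0,"wy":0,"wz":0,"grip":1},{"dx":0,"dy":0,"dz":0,"wx":0,"wy":0,"wz":0,"grip":1}]'; python3 - <<'E'
from workcell import env
s=env.state();print(s["ee_pos"],s["qpos"],s["force"])
E
```

```text
time_s: 7.8
ee_pos: [585.3, 0.4, 20.9]
ee_rot: [-180.0, 0.0, 88.8]
force: [0.8, -0.4, -1.4]
gripper_width: 46.8
time_s: 8.2
ee_pos: [585.5, 0.4, 20.2]
ee_rot: [180.0, -0.0, 88.8]
force: [-1.7, 0.6, 1.9]
gripper_width: 47.0
[5.85498950e+02 4.16489984e-01 2.02195158e+01] [-1.08467394e+00  2.96809413e+01  1.02479119e+02 -2.05065408e-05
  4.78146138e+01  1.19020109e-01] [-1.72256014  0.62044943  1.87045839]
```

Core 1 is right down in step 3: floor contact came at tip 20.2 mm, which matches. I keep the grasp and move on to the right lane, tilted −15°.

```bash
python3 -m jog '[{"dx":0,"dy":0,"dz":0.02,"wx":0,"wy":0,"wz":0,"grip":1},{"dx":0,"dy":0,"dz":0.04,"wx":0,"wy":0,"wz":0,"grip":1},{"dx":0,"dy":0,"dz":0.04,"wx":0,"wy":0,"wz":0,"grip":1},{"dx":-0.012,"dy":0.04,"dz":0,"wx":-0.004,"wy":-0.065,"wz":-0.012,"grip":1},{"dx":-0.011,"dy":0.04,"dz":0,"wx":-0.004,"wy":-0.065,"wz":-0.012,"grip":1},{"dx":-0.011,"dy":0.04,"dz":0,"wx":-0.005,"wy":-0.065,"wz":-0.012,"grip":1},{"dx":-0.011,"dy":0.04,"dz":0,"wx":-0.005,"wy":-0.066,"wz":-0.011,"grip":1},{"dx":-0.012,"dy":0.033,"dz":0,"wx":0,"wy":0,"wz":0,"grip":1},{"dx":0,"dy":0,"dz":0,"wx":0,"wy":0,"wz":0,"grip":1}]'
python3 -m jog '[{"dx":0,"dy":0,"dz":-0.03,"wx":0,"wy":0,"wz":0,"grip":1},{"dx":0,"dy":0,"dz":0,"wx":0,"wy":0,"wz":0,"grip":1}]'
python3 - <<'E'
from h import *
a=snap("top");b=snap("side")
u=cv2.resize(b[150:270,190:330],None,fx=4,fy=4,interpolation=cv2.INTER_CUBIC);cv2.imwrite("pics/r1.png",u[:,:,::-1])
E
```

```text
time_s: 9.1
ee_pos: [526.5, 196.9, 119.8]
ee_rot: [165.0, 0.3, 86.4]
force: [1.3, -1.5, -0.9]
gripper_width: 46.8
time_s: 9.3
ee_pos: [525.7, 192.1, 86.7]
ee_rot: [165.4, 0.6, 86.1]
force: [-0.6, -0.8, -1.6]
gripper_width: 47.0
```

View pics/r1.png

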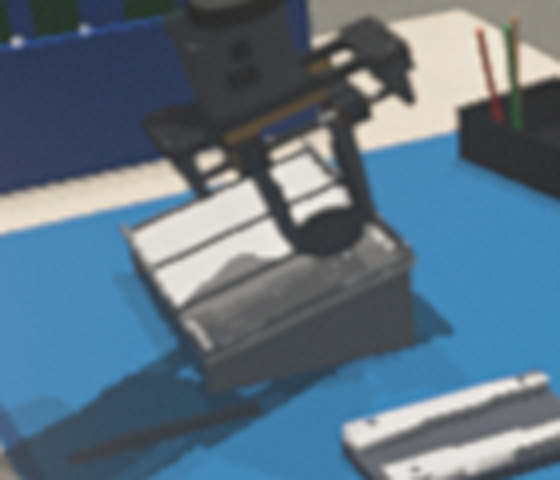

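The core hovers tilted over the upper part of the right lane. I lower it until it touches.

```bash
python3 -m jog '[{"dx":0,"dy":0,"dz":-0.012,"wx":0,"wy":0,"wz":0,"grip":1},{"dx":0,"dy":0,"dz":-0.004,"wx":0,"wy":0,"wz":0,"grip":1},{"dx":0,"dy":0,"dz":0,"wx":0,"wy":0,"wz":0,"grip":1},{"dx":0,"dy":0,"dz":0,"wx":0,"wy":0,"wz":0,"grip":1}]'
python3 -m jog '[{"dx":0,"dy":0,"dz":-0.0015,"wx":0,"wy":0,"wz":0,"grip":1},{"dx":0,"dy":0,"dz":0,"wx":0,"wy":0,"wz":0,"grip":1}]'
python3 -m jog '[{"dx":0,"dy":0,"dz":-0.0015,"wx":0,"wy":0,"wz":0,"grip":1},{"dx":0,"dy":0,"dz":0,"wx":0,"wy":0,"wz":0,"grip":1}]'
```

```text
time_s: 9.8
ee_pos: [528.6, 193.3, 74.1]
ee_rot: [165.0, 0.3, 86.0]
force: [-0.6, -0.4, -0.1]
gripper_width: 46.6
time_s: 10.0
ee_pos: [528.4, 193.4, 72.6]
ee_rot: [165.0, 0.3, 86.0]
force: [-0.2, 1.2, -0.7]
gripper_width: 46.8
time_s: 10.2
ee_pos: [528.3, 193.4, 70.9]
ee_rot: [165.0, 0.4, 86.1]
force: [-0.7, 0.0, -0.4]
gripper_width: 47.0
```

```bash
python3 -m jog '[{"dx":0,"dy":0,"dz":-0.001,"wx":0,"wy":0,"wz":0,"grip":1},{"dx":0,"dy":0,"dz":0,"wx":0,"wy":0,"wz":0,"grip":1}]'
python3 -m jog '[{"dx":0,"dy":0,"dz":-0.001,"wx":0,"wy":0,"wz":0,"grip":1},{"dx":0,"dy":0,"dz":0,"wx":0,"wy":0,"wz":0,"grip":1}]'
python3 -m jog '[{"dx":0,"dy":0,"dz":-0.001,"wx":0,"wy":0,"wz":0,"grip":1},{"dx":0,"dy":0,"dz":0,"wx":0,"wy":0,"wz":0,"grip":1}]'
```

```text
time_s: 10.4
ee_pos: [528.3, 193.4, 69.9]
ee_rot: [165.0, 0.4, 86.1]
force: [-0.0, 0.1, -0.7]
gripper_width: 46.9
time_s: 10.6
ee_pos: [528.5, 193.5, 69.2]
ee_rot: [165.0, 0.3, 86.0]
force: [-0.2, -0.7, 1.7]
gripper_width: 47.0
time_s: 10.8
ee_pos: [528.6, 193.5, 69.1]
ee_rot: [164.9, 0.3, 86.0]
force: [-4.1, -0.9, 7.9]
gripper_width: 46.9
```

Contact is within 1 mm of the prediction. I open a little, back off square to the deck, and look again.

```bash
python3 -m jog '[{"dx":0,"dy":0,"dz":0,"wx":0,"wy":0,"wz":0,"grip":-0.32},{"dx":0,"dy":0,"dz":0,"wx":0,"wy":0,"wz":0,"grip":-0.32},{"dx":0,"dy":0,"dz":0,"wx":0,"wy":0,"wz":0,"grip":-0.32},{"dx":-0.005,"dy":0.0003,"dz":0.0193,"wx":0,"wy":0,"wz":0,"grip":-0.32},{"dx":-0.01,"dy":0.001,"dz":0.0386,"wx":0,"wy":0,"wz":0,"grip":-0.32},{"dx":0,"dy":-0.04,"dz":0.02,"wx":0.005,"wy":0.065,"wz":0.012,"grip":-1},{"dx":0,"dy":-0.045,"dz":0,"wx":0.005,"wy":0.065,"wz":0.012,"grip":-1},{"dx":0,"dy":-0.045,"dz":0,"wx":0.004,"wy":0.065,"wz":0.012,"grip":-1},{"dx":0,"dy":-0.045,"dz":0,"wx":0.004,"wy":0.066,"wz":0.011,"grip":-1}]'
cat >> h.py <<'E'
def look(name):
    f=snap("top",name+"t"); g=snap("side",name+"s"); print("time",env.state()["time_s"])
    for b in sorted(dark(f,(350,215,515,285))):
        p=plane("top",b[:2],14); q=proj("side",p-[0,0,2])
        print("core",np.round(p[:2],1),b[2:],"side expects",np.round(q,1))
    print("side",sorted(dark(g,(325,278,440,370)))) 
    return f,g
E
python3 - <<'E'
from h import *
f,g=look("l1")
u=cv2.resize(f[215:330,100:310],None,fx=3,fy=3,interpolation=cv2.INTER_CUBIC);cv2.imwrite("pics/l1c.png",u[:,:,::-1])
E
```

```text
time_s: 11.7
ee_pos: [513.3, 18.2, 146.4]
ee_rot: [-179.9, -0.1, 88.9]
force: [1.3, -0.5, -0.1]
gripper_width: 89.2
time 11.8
core [ 540.4 -220.2] (np.int32(18), np.int32(16), np.int32(98)) side expects [356.  301.6]
core [ 557.9 -281.2] (np.int32(18), np.int32(17), np.int32(138)) side expects [378.7 313.7]
core [ 541.8 -350.1] (np.int32(16), np.int32(14), np.int32(109)) side expects [392.6 334.8]
core [ 557.3 -411.1] (np.int32(16), np.int32(14), np.int32(125)) side expects [418.9 350.3]
side [(np.float64(354.8), np.float64(303.5), np.int32(17), np.int32(15), np.int32(200)), (np.float64(378.4), np.float64(315.4), np.int32(18), np.int32(16), np.int32(229)), (np.float64(393.0), np.float64(336.7), np.int32(16), np.int32(16), np.int32(198)), (np.float64(419.2), np.float64(352.2), np.int32(17), np.int32(17), np.int32(230)), (np.float64(434.3), np.float64(321.9), np.int32(11), np.int32(8), np.int32(50)), (np.float64(437.1), np.float64(295.3), np.int32(6), np.int32(8), np.int32(31))]
```

View pics/l1c.png

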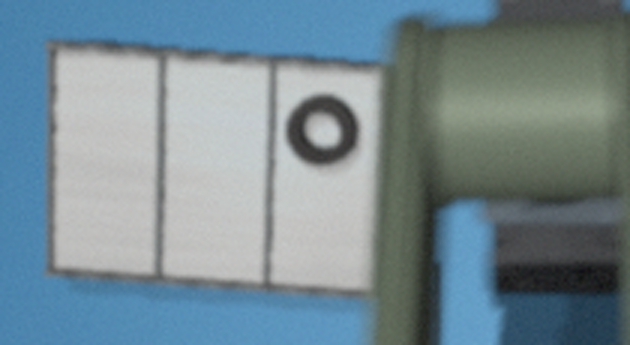

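Core 1 lies centred between the ribs of the right lane at about (323,130) in the crop. The four other cores are where they were. Next is core 2.

```bash
python3 -m jog '[{"dx":0.005,"dy":-0.047,"dz":0,"wx":0,"wy":0,"wz":0,"grip":-1},{"dx":0.005,"dy":-0.047,"dz":0,"wx":0,"wy":0,"wz":0,"grip":-1},{"dx":0.005,"dy":-0.047,"dz":0,"wx":0,"wy":0,"wz":0,"grip":-1},{"dx":0.005,"dy":-0.047,"dz":0,"wx":0,"wy":0,"wz":0,"grip":-1},{"dx":0.005,"dy":-0.047,"dz":0,"wx":0,"wy":0,"wz":0,"grip":-1},{"dx":0,"dy":0,"dz":-0.04,"wx":0,"wy":0,"wz":0,"grip":-1},{"dx":0,"dy":0,"dz":-0.04,"wx":0,"wy":0,"wz":0,"grip":-1},{"dx":0,"dy":0,"dz":0,"wx":0,"wy":0,"wz":0,"grip":-1},{"dx":0,"dy":0,"dz":0,"wx":0,"wy":0,"wz":0,"grip":-1}]'
```

```text
time_s: 12.7
ee_pos: [538.5, -214.7, 65.8]
ee_rot: [-180.0, -0.0, 88.8]
force: [-0.1, -0.3, -0.2]
gripper_width: 91.3
```

```bash
python3 -m jog '[{"dx":0.0007,"dy":-0.0054,"dz":-0.03,"wx":0,"wy":0,"wz":0,"grip":-1},{"dx":0,"dy":0,"dz":-0.0248,"wx":0,"wy":0,"wz":0,"grip":-1},{"dx":0,"dy":0,"dz":0,"wx":0,"wy":0,"wz":0,"grip":-1},{"dx":0,"dy":0,"dz":0,"wx":0,"wy":0,"wz":0,"grip":1},{"dx":0,"dy":0,"dz":0,"wx":0,"wy":0,"wz":0,"grip":1},{"dx":0,"dy":0,"dz":0,"wx":0,"wy":0,"wz":0,"grip":1},{"dx":0,"dy":0,"dz":0,"wx":0,"wy":0,"wz":0,"grip":1},{"dx":0,"dy":0,"dz":0,"wx":0,"wy":0,"wz":0,"grip":1},{"dx":0,"dy":0,"dz":0,"wx":0,"wy":0,"wz":0,"grip":1},{"dx":0,"dy":0,"dz":0,"wx":0,"wy":0,"wz":0,"grip":1}]' 12
python3 -m jog '[{"dx":0,"dy":0,"dz":0,"wx":0,"wy":0,"wz":0,"grip":1}]'
```

```text
time_s: 13.7
ee_pos: [538.9, -220.7, 11.1]
ee_rot: [-180.0, -0.0, 88.8]
force: [-1.5, 0.1, 1.9]
gripper_width: 39.6
time_s: 13.8
ee_pos: [538.9, -220.7, 11.2]
ee_rot: [-180.0, -0.0, 88.8]
force: [-1.2, 0.7, 2.8]
gripper_width: 39.8
```

The grip reads 39.8 mm, so probably the 41 mm size. Try step 1.

```bash
python3 -m jog '[{"dx":0,"dy":0,"dz":0.03,"wx":0,"wy":0,"wz":0,"grip":1},{"dx":0,"dy":0,"dz":0.03,"wx":0,"wy":0,"wz":0,"grip":1},{"dx":-0.01,"dy":0.046,"dz":0,"wx":0,"wy":0,"wz":0,"grip":1},{"dx":-0.01,"dy":0.046,"dz":0,"wx":0,"wy":0,"wz":0,"grip":1},{"dx":-0.01,"dy":0.046,"dz":0,"wx":0,"wy":0,"wz":0,"grip":1},{"dx":-0.01,"dy":0.045,"dz":0,"wx":0,"wy":0,"wz":0,"grip":1},{"dx":-0.0095,"dy":0.04,"dz":0,"wx":0,"wy":0,"wz":0,"grip":1},{"dx":0,"dy":0,"dz":-0.025,"wx":0,"wy":0,"wz":0,"grip":1},{"dx":0,"dy":0,"dz":-0.012,"wx":0,"wy":0,"wz":0,"grip":1},{"dx":0,"dy":0,"dz":0,"wx":0,"wy":0,"wz":0,"grip":1}]'
python3 -m jog '[{"dx":0,"dy":0,"dz":-0.002,"wx":0,"wy":0,"wz":0,"grip":1},{"dx":0,"dy":0,"dz":0,"wx":0,"wy":0,"wz":0,"grip":1}]'
python3 -m jog '[{"dx":0,"dy":0,"dz":-0.0015,"wx":0,"wy":0,"wz":0,"grip":1},{"dx":0,"dy":0,"dz":0,"wx":0,"wy":0,"wz":0,"grip":1}]'
python3 -m jog '[{"dx":0,"dy":0,"dz":-0.001,"wx":0,"wy":0,"wz":0,"grip":1},{"dx":0,"dy":0,"dz":0,"wx":0,"wy":0,"wz":0,"grip":1}]'
```

```text
time_s: 14.8
ee_pos: [488.0, 2.8, 32.6]
ee_rot: [-179.8, -0.0, 88.9]
force: [-0.5, 0.3, -1.1]
gripper_width: 39.9
time_s: 15.0
ee_pos: [490.1, 2.0, 32.4]
ee_rot: [179.9, -0.0, 88.8]
force: [1.0, -0.8, -1.0]
gripper_width: 39.8
time_s: 15.2
ee_pos: [489.8, 2.0, 30.9]
ee_rot: [180.0, -0.0, 88.8]
force: [0.7, 0.7, -1.3]
gripper_width: 39.6
time_s: 15.4
ee_pos: [489.7, 2.2, 29.7]
ee_rot: [180.0, -0.0, 88.8]
force: [0.4, -0.2, -0.5]
gripper_width: 39.6
```

```bash
python3 -m jog '[{"dx":0,"dy":0,"dz":-0.001,"wx":0,"wy":0,"wz":0,"grip":1},{"dx":0,"dy":0,"dz":0,"wx":0,"wy":0,"wz":0,"grip":1}]'
python3 -m jog '[{"dx":0,"dy":0,"dz":-0.0007,"wx":0,"wy":0,"wz":0,"grip":1},{"dx":0,"dy":0,"dz":0,"wx":0,"wy":0,"wz":0,"grip":1}]'
```

```text
time_s: 15.6
ee_pos: [489.8, 2.3, 29.2]
ee_rot: [180.0, -0.0, 88.8]
force: [0.3, -0.4, 5.3]
gripper_width: 40.1
time_s: 15.8
ee_pos: [489.9, 2.2, 28.9]
ee_rot: [179.9, -0.0, 88.8]
force: [-2.3, -0.3, 8.0]
gripper_width: 39.8
```

Step 1 refuses it (8 N, tip still about 9 mm above floor level). On to step 2.

```bash
python3 -m jog '[{"dx":0,"dy":0,"dz":0.012,"wx":0,"wy":0,"wz":0,"grip":1},{"dx":0.024,"dy":-0.0005,"dz":0,"wx":0,"wy":0,"wz":0,"grip":1},{"dx":0.0235,"dy":-0.0005,"dz":0,"wx":0,"wy":0,"wz":0,"grip":1},{"dx":0,"dy":0,"dz":0,"wx":0,"wy":0,"wz":0,"grip":1},{"dx":0,"dy":0,"dz":-0.008,"wx":0,"wy":0,"wz":0,"grip":1},{"dx":0,"dy":0,"dz":-0.003,"wx":0,"wy":0,"wz":0,"grip":1},{"dx":0,"dy":0,"dz":-0.001,"wx":0,"wy":0,"wz":0,"grip":1},{"dx":0,"dy":0,"dz":0,"wx":0,"wy":0,"wz":0,"grip":1}]'
python3 -m jog '[{"dx":0,"dy":0,"dz":-0.001,"wx":0,"wy":0,"wz":0,"grip":1},{"dx":0,"dy":0,"dz":0,"wx":0,"wy":0,"wz":0,"grip":1}]'
python3 -m jog '[{"dx":0,"dy":0,"dz":-0.001,"wx":0,"wy":0,"wz":0,"grip":1},{"dx":0,"dy":0,"dz":0,"wx":0,"wy":0,"wz":0,"grip":1}]'
python3 -m jog '[{"dx":0,"dy":0,"dz":-0.001,"wx":0,"wy":0,"wz":0,"grip":1},{"dx":0,"dy":0,"dz":0,"wx":0,"wy":0,"wz":0,"grip":1}]'
```

```text
time_s: 16.6
ee_pos: [536.2, 1.3, 27.5]
ee_rot: [-179.9, -0.0, 88.8]
force: [0.0, -0.1, -0.1]
gripper_width: 40.0
time_s: 16.8
ee_pos: [536.9, 1.3, 26.9]
ee_rot: [180.0, -0.0, 88.8]
force: [-0.5, -0.4, -1.1]
gripper_width: 39.6
time_s: 17.0
ee_pos: [537.0, 1.3, 25.9]
ee_rot: [180.0, -0.0, 88.8]
force: [-0.2, -0.1, -0.6]
gripper_width: 40.0
time_s: 17.2
ee_pos: [537.0, 1.3, 24.8]
ee_rot: [-180.0, -0.0, 88.8]
force: [-0.4, 0.6, -0.8]
gripper_width: 40.0
```

```bash
python3 -m jog '[{"dx":0,"dy":0,"dz":-0.002,"wx":0,"wy":0,"wz":0,"grip":1},{"dx":0,"dy":0,"dz":0,"wx":0,"wy":0,"wz":0,"grip":1}]'
python3 -m jog '[{"dx":0,"dy":0,"dz":-0.0015,"wx":0,"wy":0,"wz":0,"grip":1},{"dx":0,"dy":0,"dz":0,"wx":0,"wy":0,"wz":0,"grip":1}]'
python3 -m jog '[{"dx":0,"dy":0,"dz":-0.001,"wx":0,"wy":0,"wz":0,"grip":1},{"dx":0,"dy":0,"dz":0,"wx":0,"wy":0,"wz":0,"grip":1}]'
python3 -m jog '[{"dx":0,"dy":0,"dz":-0.001,"wx":0,"wy":0,"wz":0,"grip":1},{"dx":0,"dy":0,"dz":0,"wx":0,"wy":0,"wz":0,"grip":1},{"dx":0,"dy":0,"dz":0,"wx":0,"wy":0,"wz":0,"grip":1}]'
```

```text
time_s: 17.4
ee_pos: [536.9, 1.3, 22.6]
ee_rot: [-180.0, -0.0, 88.8]
force: [-0.6, 1.0, -1.2]
gripper_width: 39.7
time_s: 17.6
ee_pos: [536.9, 1.3, 21.2]
ee_rot: [-180.0, -0.0, 88.8]
force: [0.2, -0.4, 0.2]
gripper_width: 39.8
time_s: 17.8
ee_pos: [537.0, 1.3, 20.3]
ee_rot: [-180.0, -0.0, 88.8]
force: [-0.0, -1.0, -0.4]
gripper_width: 39.9
time_s: 18.1
ee_pos: [537.1, 1.3, 20.1]
ee_rot: [180.0, -0.0, 88.8]
force: [-1.5, 0.1, 4.6]
gripper_width: 40.0
```

Right down in step 2 (floor at tip 20.1 mm). To the middle lane, upper place.

```bash
python3 -m jog '[{"dx":0,"dy":0,"dz":0.02,"wx":0,"wy":0,"wz":0,"grip":1},{"dx":0,"dy":0,"dz":0.04,"wx":0,"wy":0,"wz":0,"grip":1},{"dx":0,"dy":0,"dz":0.04,"wx":0,"wy":0,"wz":0,"grip":1},{"dx":-0.001,"dy":0.045,"dz":0,"wx":-0.004,"wy":-0.065,"wz":-0.012,"grip":1},{"dx":-0.001,"dy":0.045,"dz":0,"wx":-0.004,"wy":-0.065,"wz":-0.012,"grip":1},{"dx":-0.001,"dy":0.045,"dz":0,"wx":-0.005,"wy":-0.065,"wz":-0.012,"grip":1},{"dx":0,"dy":0.045,"dz":0,"wx":-0.005,"wy":-0.066,"wz":-0.011,"grip":1},{"dx":0,"dy":0.045,"dz":0,"wx":0,"wy":0,"wz":0,"grip":1},{"dx":0,"dy":0.043,"dz":0,"wx":0,"wy":0,"wz":0,"grip":1},{"dx":0,"dy":0,"dz":0,"wx":0,"wy":0,"wz":0,"grip":1}]'
python3 -m jog '[{"dx":0,"dy":0,"dz":-0.03,"wx":0,"wy":0,"wz":0,"grip":1},{"dx":0,"dy":0,"dz":-0.012,"wx":0,"wy":0,"wz":0,"grip":1},{"dx":0,"dy":0,"dz":-0.004,"wx":0,"wy":0,"wz":0,"grip":1},{"dx":0,"dy":0,"dz":0,"wx":0,"wy":0,"wz":0,"grip":1},{"dx":0,"dy":0,"dz":0,"wx":0,"wy":0,"wz":0,"grip":1}]'
python3 -m jog '[{"dx":0,"dy":0,"dz":-0.002,"wx":0,"wy":0,"wz":0,"grip":1},{"dx":0,"dy":0,"dz":0,"wx":0,"wy":0,"wz":0,"grip":1}]'
```

```text
time_s: 19.1
ee_pos: [534.4, 274.6, 119.6]
ee_rot: [164.9, 0.2, 86.4]
force: [0.3, -1.1, -0.7]
gripper_width: 39.7
time_s: 19.6
ee_pos: [534.8, 269.1, 74.2]
ee_rot: [164.9, 0.3, 86.0]
force: [0.2, 0.7, -1.1]
gripper_width: 40.2
time_s: 19.8
ee_pos: [534.4, 269.2, 71.9]
ee_rot: [165.0, 0.3, 86.0]
force: [0.1, 0.2, -0.6]
gripper_width: 39.8
```

```bash
python3 -m jog '[{"dx":0,"dy":0,"dz":-0.0015,"wx":0,"wy":0,"wz":0,"grip":1},{"dx":0,"dy":0,"dz":0,"wx":0,"wy":0,"wz":0,"grip":1}]'
python3 -m jog '[{"dx":0,"dy":0,"dz":-0.001,"wx":0,"wy":0,"wz":0,"grip":1},{"dx":0,"dy":0,"dz":0,"wx":0,"wy":0,"wz":0,"grip":1}]'
python3 -m jog '[{"dx":0,"dy":0,"dz":-0.001,"wx":0,"wy":0,"wz":0,"grip":1},{"dx":0,"dy":0,"dz":0,"wx":0,"wy":0,"wz":0,"grip":1}]'
```

```text
time_s: 20.0
ee_pos: [534.0, 269.3, 69.9]
ee_rot: [165.0, 0.3, 86.0]
force: [0.6, 0.4, -1.2]
gripper_width: 40.0
time_s: 20.2
ee_pos: [534.2, 269.4, 69.0]
ee_rot: [165.0, 0.3, 86.1]
force: [0.3, -0.2, -0.1]
gripper_width: 39.7
time_s: 20.4
ee_pos: [534.2, 269.4, 68.8]
ee_rot: [165.0, 0.3, 86.0]
force: [-3.0, -0.3, 6.2]
gripper_width: 40.0
```

```bash
python3 -m jog '[{"dx":0,"dy":0,"dz":0,"wx":0,"wy":0,"wz":0,"grip":-0.2},{"dx":0,"dy":0,"dz":0,"wx":0,"wy":0,"wz":0,"grip":-0.2},{"dx":0,"dy":0,"dz":0,"wx":0,"wy":0,"wz":0,"grip":-0.2},{"dx":-0.005,"dy":0.0003,"dz":0.0193,"wx":0,"wy":0,"wz":0,"grip":-0.2},{"dx":-0.01,"dy":0.001,"dz":0.0386,"wx":0,"wy":0,"wz":0,"grip":-0.2},{"dx":0,"dy":-0.04,"dz":0.01,"wx":0.005,"wy":0.065,"wz":0.012,"grip":-1},{"dx":0,"dy":-0.045,"dz":0,"wx":0.005,"wy":0.065,"wz":0.012,"grip":-1},{"dx":0,"dy":-0.045,"dz":0,"wx":0.004,"wy":0.065,"wz":0.012,"grip":-1},{"dx":0,"dy":-0.045,"dz":0,"wx":0.004,"wy":0.066,"wz":0.011,"grip":-1},{"dx":0,"dy":-0.045,"dz":0,"wx":0,"wy":0,"wz":0,"grip":-1}]'
python3 - <<'E'
from h import *
f,g=look("l2")
u=cv2.resize(f[215:330,100:310],None,fx=3,fy=3,interpolation=cv2.INTER_CUBIC);cv2.imwrite("pics/l2c.png",u[:,:,::-1])
E
```

```text
time_s: 21.4
ee_pos: [520.9, 48.6, 135.8]
ee_rot: [179.9, -0.0, 88.8]
force: [0.9, 0.0, -0.3]
gripper_width: 90.2
time 21.5
core [ 557.4 -281.2] (np.int32(18), np.int32(17), np.int32(136)) side expects [378.5 313.8]
core [ 542.2 -350.1] (np.int32(16), np.int32(14), np.int32(108)) side expects [392.8 334.7]
core [ 557.5 -411.1] (np.int32(16), np.int32(14), np.int32(122)) side expects [419.  350.2]
side [(np.float64(378.4), np.float64(315.4), np.int32(18), np.int32(16), np.int32(230)), (np.float64(393.0), np.float64(336.7), np.int32(16), np.int32(16), np.int32(200)), (np.float64(419.2), np.float64(352.2), np.int32(17), np.int32(17), np.int32(234)), (np.float64(434.3), np.float64(321.9), np.int32(11), np.int32(8), np.int32(50)), (np.float64(437.0), np.float64(295.3), np.int32(6), np.int32(8), np.int32(32))]
```

View pics/l2c.png

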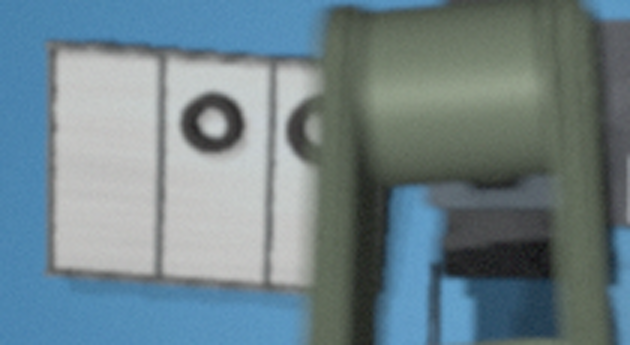

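Core 2 lies at about (213,123) in the crop, mid-lane in the middle lane. Now core 3.

```bash
python3 -m jog '[{"dx":0.006,"dy":-0.047,"dz":0,"wx":0,"wy":0,"wz":0,"grip":-1},{"dx":0.006,"dy":-0.047,"dz":0,"wx":0,"wy":0,"wz":0,"grip":-1},{"dx":0.006,"dy":-0.047,"dz":0,"wx":0,"wy":0,"wz":0,"grip":-1},{"dx":0.006,"dy":-0.047,"dz":0,"wx":0,"wy":0,"wz":0,"grip":-1},{"dx":0.006,"dy":-0.047,"dz":0,"wx":0,"wy":0,"wz":0,"grip":-1},{"dx":0.006,"dy":-0.047,"dz":0,"wx":0,"wy":0,"wz":0,"grip":-1},{"dx":0,"dy":-0.046,"dz":0,"wx":0,"wy":0,"wz":0,"grip":-1},{"dx":0,"dy":0,"dz":-0.035,"wx":0,"wy":0,"wz":0,"grip":-1},{"dx":0,"dy":0,"dz":-0.035,"wx":0,"wy":0,"wz":0,"grip":-1},{"dx":0,"dy":0,"dz":0,"wx":0,"wy":0,"wz":0,"grip":-1}]'
python3 -m jog '[{"dx":0,"dy":0,"dz":0,"wx":0,"wy":0,"wz":0,"grip":-1}]'
```

```text
time_s: 22.5
ee_pos: [551.9, -275.2, 60.8]
ee_rot: [-179.5, -0.3, 88.8]
force: [-0.2, 0.1, -0.2]
gripper_width: 91.3
time_s: 22.6
ee_pos: [555.4, -276.6, 65.7]
ee_rot: [-180.0, -0.1, 88.8]
force: [1.3, -0.1, 0.9]
gripper_width: 91.4
```

```bash
python3 -m jog '[{"dx":0.0018,"dy":-0.0045,"dz":-0.03,"wx":0,"wy":0,"wz":0,"grip":-1},{"dx":0,"dy":0,"dz":-0.0246,"wx":0,"wy":0,"wz":0,"grip":-1},{"dx":0,"dy":0,"dz":0,"wx":0,"wy":0,"wz":0,"grip":-1},{"dx":0,"dy":0,"dz":0,"wx":0,"wy":0,"wz":0,"grip":1},{"dx":0,"dy":0,"dz":0,"wx":0,"wy":0,"wz":0,"grip":1},{"dx":0,"dy":0,"dz":0,"wx":0,"wy":0,"wz":0,"grip":1},{"dx":0,"dy":0,"dz":0,"wx":0,"wy":0,"wz":0,"grip":1},{"dx":0,"dy":0,"dz":0,"wx":0,"wy":0,"wz":0,"grip":1},{"dx":0,"dy":0,"dz":0,"wx":0,"wy":0,"wz":0,"grip":1},{"dx":0,"dy":0,"dz":0,"wx":0,"wy":0,"wz":0,"grip":1}]' 12
python3 -m jog '[{"dx":0,"dy":0,"dz":0,"wx":0,"wy":0,"wz":0,"grip":1}]'
```

```text
time_s: 23.6
ee_pos: [556.8, -281.9, 11.3]
ee_rot: [180.0, -0.0, 88.8]
force: [-0.4, 0.3, 1.3]
gripper_width: 39.4
time_s: 23.7
ee_pos: [556.8, -281.9, 11.3]
ee_rot: [180.0, -0.0, 88.8]
force: [-0.5, 0.0, 2.2]
gripper_width: 39.8
```

```bash
python3 -m jog '[{"dx":0,"dy":0,"dz":0.03,"wx":0,"wy":0,"wz":0,"grip":1},{"dx":0,"dy":0,"dz":0.03,"wx":0,"wy":0,"wz":0,"grip":1},{"dx":-0.011,"dy":0.0475,"dz":0,"wx":0,"wy":0,"wz":0,"grip":1},{"dx":-0.011,"dy":0.0475,"dz":0,"wx":0,"wy":0,"wz":0,"grip":1},{"dx":-0.011,"dy":0.0475,"dz":0,"wx":0,"wy":0,"wz":0,"grip":1},{"dx":-0.011,"dy":0.0475,"dz":0,"wx":0,"wy":0,"wz":0,"grip":1},{"dx":-0.011,"dy":0.0475,"dz":0,"wx":0,"wy":0,"wz":0,"grip":1},{"dx":-0.0125,"dy":0.0465,"dz":0,"wx":0,"wy":0,"wz":0,"grip":1},{"dx":0,"dy":0,"dz":-0.025,"wx":0,"wy":0,"wz":0,"grip":1},{"dx":0,"dy":0,"dz":-0.012,"wx":0,"wy":0,"wz":0,"grip":1}]'
python3 -m jog '[{"dx":0,"dy":0,"dz":0,"wx":0,"wy":0,"wz":0,"grip":1},{"dx":0,"dy":0,"dz":0,"wx":0,"wy":0,"wz":0,"grip":1}]'
python3 -m jog '[{"dx":0,"dy":0,"dz":-0.003,"wx":0,"wy":0,"wz":0,"grip":1},{"dx":0,"dy":0,"dz":0,"wx":0,"wy":0,"wz":0,"grip":1}]'
python3 -m jog '[{"dx":0,"dy":0,"dz":-0.0015,"wx":0,"wy":0,"wz":0,"grip":1},{"dx":0,"dy":0,"dz":0,"wx":0,"wy":0,"wz":0,"grip":1}]'
```

```text
time_s: 24.7
ee_pos: [488.2, 3.8, 33.2]
ee_rot: [-179.9, -0.0, 89.0]
force: [0.5, -0.6, -0.6]
gripper_width: 39.5
time_s: 24.9
ee_pos: [489.5, 2.0, 34.3]
ee_rot: [-180.0, -0.0, 88.8]
force: [0.3, 0.5, -0.4]
gripper_width: 39.5
time_s: 25.1
ee_pos: [489.7, 1.7, 31.5]
ee_rot: [180.0, -0.0, 88.7]
force: [-0.3, 0.2, -1.0]
gripper_width: 39.8
time_s: 25.3
ee_pos: [489.7, 1.9, 29.9]
ee_rot: [179.9, -0.0, 88.8]
force: [-0.3, 0.1, -0.2]
gripper_width: 39.6
```

```bash
python3 -m jog '[{"dx":0,"dy":0,"dz":-0.001,"wx":0,"wy":0,"wz":0,"grip":1},{"dx":0,"dy":0,"dz":0,"wx":0,"wy":0,"wz":0,"grip":1}]'
python3 -m jog '[{"dx":0,"dy":0,"dz":-0.0007,"wx":0,"wy":0,"wz":0,"grip":1},{"dx":0,"dy":0,"dz":0,"wx":0,"wy":0,"wz":0,"grip":1}]'
```

```text
time_s: 25.5
ee_pos: [489.8, 2.0, 29.3]
ee_rot: [179.9, -0.0, 88.8]
force: [-1.3, 0.1, 4.7]
gripper_width: 39.5
time_s: 25.7
ee_pos: [489.8, 2.0, 29.1]
ee_rot: [179.9, -0.0, 88.8]
force: [-1.6, -0.0, 8.0]
gripper_width: 40.0
```

Step 1 refuses it, as it did core 2. On to step 2.

```bash
python3 -m jog '[{"dx":0,"dy":0,"dz":0.012,"wx":0,"wy":0,"wz":0,"grip":1},{"dx":0.024,"dy":-0.0005,"dz":0,"wx":0,"wy":0,"wz":0,"grip":1},{"dx":0.0235,"dy":-0.0002,"dz":0,"wx":0,"wy":0,"wz":0,"grip":1},{"dx":0,"dy":0,"dz":0,"wx":0,"wy":0,"wz":0,"grip":1},{"dx":0,"dy":0,"dz":-0.008,"wx":0,"wy":0,"wz":0,"grip":1},{"dx":0,"dy":0,"dz":-0.003,"wx":0,"wy":0,"wz":0,"grip":1},{"dx":0,"dy":0,"dz":-0.001,"wx":0,"wy":0,"wz":0,"grip":1},{"dx":0,"dy":0,"dz":0,"wx":0,"wy":0,"wz":0,"grip":1}]'
python3 -m jog '[{"dx":0,"dy":0,"dz":-0.001,"wx":0,"wy":0,"wz":0,"grip":1},{"dx":0,"dy":0,"dz":0,"wx":0,"wy":0,"wz":0,"grip":1}]'
python3 -m jog '[{"dx":0,"dy":0,"dz":-0.001,"wx":0,"wy":0,"wz":0,"grip":1},{"dx":0,"dy":0,"dz":0,"wx":0,"wy":0,"wz":0,"grip":1}]'
python3 -m jog '[{"dx":0,"dy":0,"dz":-0.001,"wx":0,"wy":0,"wz":0,"grip":1},{"dx":0,"dy":0,"dz":0,"wx":0,"wy":0,"wz":0,"grip":1}]'
```

```text
time_s: 26.5
ee_pos: [536.0, 1.4, 27.6]
ee_rot: [-179.9, -0.0, 88.8]
force: [-0.2, 0.0, -1.2]
gripper_width: 39.7
time_s: 26.7
ee_pos: [536.8, 1.4, 27.0]
ee_rot: [180.0, -0.0, 88.8]
force: [-0.7, -0.3, -1.3]
gripper_width: 39.9
time_s: 26.9
ee_pos: [536.8, 1.4, 26.0]
ee_rot: [180.0, -0.0, 88.8]
force: [-0.4, 0.1, -1.3]
gripper_width: 39.9
time_s: 27.1
ee_pos: [536.8, 1.4, 24.9]
ee_rot: [-180.0, -0.0, 88.8]
force: [0.0, -0.9, -1.6]
gripper_width: 39.3
```

```bash
python3 -m jog '[{"dx":0,"dy":0,"dz":-0.002,"wx":0,"wy":0,"wz":0,"grip":1},{"dx":0,"dy":0,"dz":0,"wx":0,"wy":0,"wz":0,"grip":1}]'
python3 -m jog '[{"dx":0,"dy":0,"dz":-0.0015,"wx":0,"wy":0,"wz":0,"grip":1},{"dx":0,"dy":0,"dz":0,"wx":0,"wy":0,"wz":0,"grip":1}]'
python3 -m jog '[{"dx":0,"dy":0,"dz":-0.001,"wx":0,"wy":0,"wz":0,"grip":1},{"dx":0,"dy":0,"dz":0,"wx":0,"wy":0,"wz":0,"grip":1}]'
python3 -m jog '[{"dx":0,"dy":0,"dz":-0.001,"wx":0,"wy":0,"wz":0,"grip":1},{"dx":0,"dy":0,"dz":0,"wx":0,"wy":0,"wz":0,"grip":1},{"dx":0,"dy":0,"dz":0,"wx":0,"wy":0,"wz":0,"grip":1}]'
```

```text
time_s: 27.3
ee_pos: [536.7, 1.4, 22.7]
ee_rot: [-180.0, -0.0, 88.8]
force: [-0.1, -0.5, -0.7]
gripper_width: 39.7
time_s: 27.5
ee_pos: [536.7, 1.4, 21.3]
ee_rot: [-180.0, -0.0, 88.8]
force: [-0.4, 0.6, -0.6]
gripper_width: 39.4
time_s: 27.7
ee_pos: [536.8, 1.4, 20.4]
ee_rot: [-180.0, -0.0, 88.8]
force: [0.2, -0.1, -1.2]
gripper_width: 40.0
time_s: 28.0
ee_pos: [537.0, 1.4, 20.2]
ee_rot: [180.0, -0.0, 88.8]
force: [-1.0, -0.6, 6.4]
gripper_width: 39.6
```

Right down. To the middle lane, lower place (contact expected at tip z ≈ 51).

```bash
python3 -m jog '[{"dx":0,"dy":0,"dz":0.02,"wx":0,"wy":0,"wz":0,"grip":1},{"dx":0,"dy":0,"dz":0.04,"wx":0,"wy":0,"wz":0,"grip":1},{"dx":0,"dy":0,"dz":0.04,"wx":0,"wy":0,"wz":0,"grip":1},{"dx":-0.012,"dy":0.045,"dz":0,"wx":-0.004,"wy":-0.065,"wz":-0.012,"grip":1},{"dx":-0.012,"dy":0.045,"dz":0,"wx":-0.004,"wy":-0.065,"wz":-0.012,"grip":1},{"dx":-0.012,"dy":0.046,"dz":0,"wx":-0.005,"wy":-0.065,"wz":-0.012,"grip":1},{"dx":-0.012,"dy":0.046,"dz":0,"wx":-0.005,"wy":-0.066,"wz":-0.011,"grip":1},{"dx":-0.011,"dy":0.046,"dz":0,"wx":0,"wy":0,"wz":0,"grip":1},{"dx":-0.01,"dy":0.044,"dz":0,"wx":0,"wy":0,"wz":0,"grip":1},{"dx":0,"dy":0,"dz":0,"wx":0,"wy":0,"wz":0,"grip":1}]'
python3 -m jog '[{"dx":0,"dy":0,"dz":-0.04,"wx":0,"wy":0,"wz":0,"grip":1},{"dx":0,"dy":0,"dz":-0.017,"wx":0,"wy":0,"wz":0,"grip":1},{"dx":0,"dy":0,"dz":-0.005,"wx":0,"wy":0,"wz":0,"grip":1},{"dx":0,"dy":0,"dz":0,"wx":0,"wy":0,"wz":0,"grip":1},{"dx":0,"dy":0,"dz":0,"wx":0,"wy":0,"wz":0,"grip":1}]'
python3 -m jog '[{"dx":0,"dy":0,"dz":-0.002,"wx":0,"wy":0,"wz":0,"grip":1},{"dx":0,"dy":0,"dz":0,"wx":0,"wy":0,"wz":0,"grip":1}]'
```

```text
time_s: 29.0
ee_pos: [467.1, 278.7, 119.8]
ee_rot: [164.9, 0.2, 86.4]
force: [1.1, 0.6, -0.5]
gripper_width: 39.6
time_s: 29.5
ee_pos: [468.8, 273.5, 58.4]
ee_rot: [164.9, 0.3, 86.0]
force: [-0.1, -0.0, -1.3]
gripper_width: 39.6
time_s: 29.7
ee_pos: [468.3, 273.5, 56.2]
ee_rot: [164.9, 0.3, 86.0]
force: [0.8, -0.1, -0.8]
gripper_width: 40.2
```

```bash
python3 -m jog '[{"dx":0,"dy":0,"dz":-0.003,"wx":0,"wy":0,"wz":0,"grip":1},{"dx":0,"dy":0,"dz":0,"wx":0,"wy":0,"wz":0,"grip":1}]'
python3 -m jog '[{"dx":0,"dy":0,"dz":-0.001,"wx":0,"wy":0,"wz":0,"grip":1},{"dx":0,"dy":0,"dz":0,"wx":0,"wy":0,"wz":0,"grip":1}]'
python3 -m jog '[{"dx":0,"dy":0,"dz":-0.001,"wx":0,"wy":0,"wz":0,"grip":1},{"dx":0,"dy":0,"dz":0,"wx":0,"wy":0,"wz":0,"grip":1}]'
python3 -m jog '[{"dx":0,"dy":0,"dz":-0.0005,"wx":0,"wy":0,"wz":0,"grip":1},{"dx":0,"dy":0,"dz":0,"wx":0,"wy":0,"wz":0,"grip":1}]'
```

```text
time_s: 29.9
ee_pos: [467.7, 273.3, 52.4]
ee_rot: [165.0, 0.3, 86.0]
force: [0.1, -0.9, -1.0]
gripper_width: 39.4
time_s: 30.1
ee_pos: [467.8, 273.4, 51.4]
ee_rot: [165.0, 0.3, 86.1]
force: [0.4, 0.2, -2.1]
gripper_width: 39.5
time_s: 30.3
ee_pos: [467.9, 273.4, 51.2]
ee_rot: [165.0, 0.3, 86.0]
force: [-1.9, 0.3, 5.2]
gripper_width: 39.6
time_s: 30.5
ee_pos: [468.0, 273.4, 51.1]
ee_rot: [165.0, 0.3, 86.0]
force: [-4.4, -1.3, 8.8]
gripper_width: 39.8
```

```bash
python3 -m jog '[{"dx":0,"dy":0,"dz":0,"wx":0,"wy":0,"wz":0,"grip":-0.15},{"dx":0,"dy":0,"dz":0,"wx":0,"wy":0,"wz":0,"grip":-0.15},{"dx":0,"dy":0,"dz":0,"wx":0,"wy":0,"wz":0,"grip":-0.15},{"dx":-0.005,"dy":0.0003,"dz":0.0193,"wx":0,"wy":0,"wz":0,"grip":-0.15},{"dx":-0.01,"dy":0.001,"dz":0.0386,"wx":0,"wy":0,"wz":0,"grip":-0.15},{"dx":0,"dy":-0.03,"dz":0.03,"wx":0.005,"wy":0.065,"wz":0.012,"grip":-1},{"dx":0.01,"dy":-0.045,"dz":0,"wx":0.005,"wy":0.065,"wz":0.012,"grip":-1},{"dx":0.01,"dy":-0.045,"dz":0,"wx":0.004,"wy":0.065,"wz":0.012,"grip":-1},{"dx":0.01,"dy":-0.045,"dz":0,"wx":0.004,"wy":0.066,"wz":0.011,"grip":-1},{"dx":0.01,"dy":-0.045,"dz":0,"wx":0,"wy":0,"wz":0,"grip":-1}]'
python3 - <<'E'
from h import *
f,g=look("l3")
u=cv2.resize(f[215:330,100:310],None,fx=3,fy=3,interpolation=cv2.INTER_CUBIC);cv2.imwrite("pics/l3c.png",u[:,:,::-1])
E
```

```text
time_s: 31.5
ee_pos: [495.0, 62.6, 138.0]
ee_rot: [179.9, -0.1, 88.8]
force: [1.3, 0.2, 0.4]
gripper_width: 89.2
time 31.6
core [ 542.  -350.1] (np.int32(16), np.int32(14), np.int32(108)) side expects [392.7 334.7]
core [ 557.3 -411.3] (np.int32(16), np.int32(14), np.int32(122)) side expects [418.9 350.3]
side [(np.float64(393.0), np.float64(336.6), np.int32(16), np.int32(16), np.int32(200)), (np.float64(419.2), np.float64(352.2), np.int32(17), np.int32(17), np.int32(233)), (np.float64(434.3), np.float64(321.9), np.int32(11), np.int32(8), np.int32(50)), (np.float64(437.2), np.float64(295.1), np.int32(6), np.int32(8), np.int32(33))]
```

View pics/l3c.png

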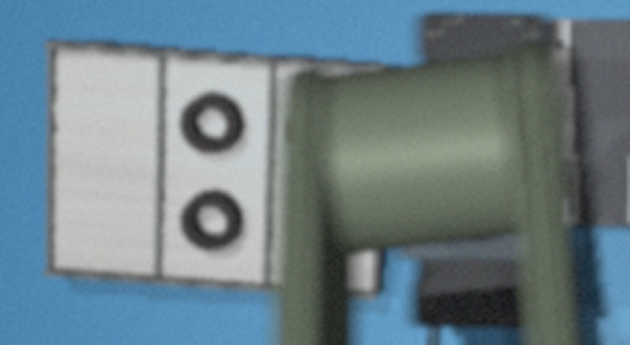

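Cores 2 and 3 lie apart in the middle lane at about (213,123) and (212,220). Core 4 has not moved, so I fetch it.

```bash
python3 -m jog '[{"dx":0.005,"dy":-0.046,"dz":0,"wx":0,"wy":0,"wz":0,"grip":-1},{"dx":0.005,"dy":-0.046,"dz":0,"wx":0,"wy":0,"wz":0,"grip":-1},{"dx":0.005,"dy":-0.046,"dz":0,"wx":0,"wy":0,"wz":0,"grip":-1},{"dx":0.005,"dy":-0.046,"dz":0,"wx":0,"wy":0,"wz":0,"grip":-1},{"dx":0.005,"dy":-0.046,"dz":0,"wx":0,"wy":0,"wz":0,"grip":-1},{"dx":0.005,"dy":-0.046,"dz":0,"wx":0,"wy":0,"wz":0,"grip":-1},{"dx":0.005,"dy":-0.046,"dz":0,"wx":0,"wy":0,"wz":0,"grip":-1},{"dx":0.005,"dy":-0.046,"dz":0,"wx":0,"wy":0,"wz":0,"grip":-1},{"dx":0.005,"dy":-0.038,"dz":0,"wx":0,"wy":0,"wz":0,"grip":-1},{"dx":0,"dy":0,"dz":-0.035,"wx":0,"wy":0,"wz":0,"grip":-1}]'
python3 -m jog '[{"dx":0,"dy":0,"dz":-0.035,"wx":0,"wy":0,"wz":0,"grip":-1},{"dx":0,"dy":0,"dz":0,"wx":0,"wy":0,"wz":0,"grip":-1},{"dx":0,"dy":0,"dz":0,"wx":0,"wy":0,"wz":0,"grip":-1},{"dx":0,"dy":0,"dz":0,"wx":0,"wy":0,"wz":0,"grip":-1}]'
```

```text
time_s: 32.6
ee_pos: [541.9, -347.6, 106.5]
ee_rot: [179.4, 0.4, 88.6]
force: [1.7, 0.4, 0.7]
gripper_width: 91.3
time_s: 33.0
ee_pos: [539.3, -341.5, 69.9]
ee_rot: [179.8, 0.1, 88.8]
force: [0.2, -0.1, 0.4]
gripper_width: 90.9
```

```bash
python3 -m jog '[{"dx":0.0029,"dy":-0.0087,"dz":-0.03,"wx":0,"wy":0,"wz":0,"grip":-1},{"dx":0,"dy":0,"dz":-0.0289,"wx":0,"wy":0,"wz":0,"grip":-1},{"dx":0,"dy":0,"dz":0,"wx":0,"wy":0,"wz":0,"grip":-1},{"dx":0,"dy":0,"dz":0,"wx":0,"wy":0,"wz":0,"grip":1},{"dx":0,"dy":0,"dz":0,"wx":0,"wy":0,"wz":0,"grip":1},{"dx":0,"dy":0,"dz":0,"wx":0,"wy":0,"wz":0,"grip":1},{"dx":0,"dy":0,"dz":0,"wx":0,"wy":0,"wz":0,"grip":1},{"dx":0,"dy":0,"dz":0,"wx":0,"wy":0,"wz":0,"grip":1},{"dx":0,"dy":0,"dz":0,"wx":0,"wy":0,"wz":0,"grip":1},{"dx":0,"dy":0,"dz":0,"wx":0,"wy":0,"wz":0,"grip":1}]' 12
python3 -m jog '[{"dx":0,"dy":0,"dz":0,"wx":0,"wy":0,"wz":0,"grip":1},{"dx":0,"dy":0,"dz":0,"wx":0,"wy":0,"wz":0,"grip":1}]'
```

```text
time_s: 34.0
ee_pos: [540.8, -350.0, 9.0]
ee_rot: [180.0, -0.0, 88.8]
force: [-1.6, -0.6, -0.2]
gripper_width: 38.0
time_s: 34.2
ee_pos: [540.8, -350.0, 9.0]
ee_rot: [-180.0, -0.0, 88.8]
force: [-0.0, 0.0, 1.5]
gripper_width: 32.9
```

The tip is 2 mm lower than intended, so I regrip 2 mm higher to keep the fingertips clear of the gauge jaws.

```bash
python3 -m jog '[{"dx":0,"dy":0,"dz":0,"wx":0,"wy":0,"wz":0,"grip":0.1},{"dx":0,"dy":0,"dz":0,"wx":0,"wy":0,"wz":0,"grip":0.1},{"dx":0,"dy":0,"dz":0.0022,"wx":0,"wy":0,"wz":0,"grip":0.1},{"dx":0,"dy":0,"dz":0,"wx":0,"wy":0,"wz":0,"grip":1},{"dx":0,"dy":0,"dz":0,"wx":0,"wy":0,"wz":0,"grip":1},{"dx":0,"dy":0,"dz":0,"wx":0,"wy":0,"wz":0,"grip":1},{"dx":0,"dy":0,"dz":0,"wx":0,"wy":0,"wz":0,"grip":1}]'
python3 -m jog '[{"dx":0,"dy":0,"dz":0.03,"wx":0,"wy":0,"wz":0,"grip":1},{"dx":0,"dy":0,"dz":0.03,"wx":0,"wy":0,"wz":0,"grip":1},{"dx":-0.006,"dy":0.044,"dz":0,"wx":0,"wy":0,"wz":0,"grip":1},{"dx":-0.006,"dy":0.044,"dz":0,"wx":0,"wy":0,"wz":0,"grip":1},{"dx":-0.006,"dy":0.044,"dz":0,"wx":0,"wy":0,"wz":0,"grip":1},{"dx":-0.006,"dy":0.044,"dz":0,"wx":0,"wy":0,"wz":0,"grip":1},{"dx":-0.006,"dy":0.044,"dz":0,"wx":0,"wy":0,"wz":0,"grip":1},{"dx":-0.007,"dy":0.044,"dz":0,"wx":0,"wy":0,"wz":0,"grip":1},{"dx":-0.007,"dy":0.044,"dz":0,"wx":0,"wy":0,"wz":0,"grip":1},{"dx":-0.007,"dy":0.044,"dz":0,"wx":0,"wy":0,"wz":0,"grip":1}]'
python3 -m jog '[{"dx":0,"dy":0,"dz":-0.025,"wx":0,"wy":0,"wz":0,"grip":1},{"dx":0,"dy":0,"dz":-0.01,"wx":0,"wy":0,"wz":0,"grip":1},{"dx":0,"dy":0,"dz":0,"wx":0,"wy":0,"wz":0,"grip":1},{"dx":0,"dy":0,"dz":0,"wx":0,"wy":0,"wz":0,"grip":1}]'
```

```text
time_s: 34.9
ee_pos: [541.0, -350.1, 11.4]
ee_rot: [180.0, -0.0, 88.8]
force: [-0.9, -0.1, 1.2]
gripper_width: 32.7
time_s: 35.9
ee_pos: [489.1, 3.6, 71.1]
ee_rot: [180.0, -0.0, 88.8]
force: [0.7, 1.1, -0.5]
gripper_width: 32.5
time_s: 36.3
ee_pos: [490.1, 1.2, 36.2]
ee_rot: [-180.0, -0.0, 88.7]
force: [1.2, -0.2, 0.2]
gripper_width: 32.8
```

```bash
python3 -m jog '[{"dx":-0.001,"dy":0.001,"dz":-0.004,"wx":0,"wy":0,"wz":0,"grip":1},{"dx":0,"dy":0,"dz":-0.001,"wx":0,"wy":0,"wz":0,"grip":1},{"dx":0,"dy":0,"dz":0,"wx":0,"wy":0,"wz":0,"grip":1},{"dx":0,"dy":0,"dz":-0.001,"wx":0,"wy":0,"wz":0,"grip":1},{"dx":0,"dy":0,"dz":0,"wx":0,"wy":0,"wz":0,"grip":1}]'
python3 -m jog '[{"dx":0,"dy":0,"dz":-0.001,"wx":0,"wy":0,"wz":0,"grip":1},{"dx":0,"dy":0,"dz":0,"wx":0,"wy":0,"wz":0,"grip":1}]'
python3 -m jog '[{"dx":0,"dy":0,"dz":-0.001,"wx":0,"wy":0,"wz":0,"grip":1},{"dx":0,"dy":0,"dz":0,"wx":0,"wy":0,"wz":0,"grip":1}]'
python3 -m jog '[{"dx":0,"dy":0,"dz":-0.001,"wx":0,"wy":0,"wz":0,"grip":1},{"dx":0,"dy":0,"dz":0,"wx":0,"wy":0,"wz":0,"grip":1}]'
```

```text
time_s: 36.8
ee_pos: [488.8, 2.9, 30.2]
ee_rot: [180.0, -0.0, 88.8]
force: [-0.1, -0.2, -0.9]
gripper_width: 32.9
time_s: 37.0
ee_pos: [488.7, 3.0, 29.1]
ee_rot: [-180.0, -0.0, 88.8]
force: [0.9, 0.7, 0.4]
gripper_width: 32.5
time_s: 37.2
ee_pos: [488.7, 3.1, 28.1]
ee_rot: [-180.0, -0.0, 88.8]
force: [0.2, 1.1, -0.1]
gripper_width: 32.8
time_s: 37.4
ee_pos: [488.7, 3.0, 27.1]
ee_rot: [-180.0, -0.0, 88.8]
force: [-0.2, 0.0, 0.0]
gripper_width: 32.4
```

```bash
python3 -m jog '[{"dx":0,"dy":-0.0003,"dz":-0.0015,"wx":0,"wy":0,"wz":0,"grip":1},{"dx":0,"dy":0,"dz":0,"wx":0,"wy":0,"wz":0,"grip":1}]'
python3 -m jog '[{"dx":0,"dy":0,"dz":-0.0015,"wx":0,"wy":0,"wz":0,"grip":1},{"dx":0,"dy":0,"dz":0,"wx":0,"wy":0,"wz":0,"grip":1}]'
python3 -m jog '[{"dx":0,"dy":0,"dz":-0.0015,"wx":0,"wy":0,"wz":0,"grip":1},{"dx":0,"dy":0,"dz":0,"wx":0,"wy":0,"wz":0,"grip":1}]'
python3 -m jog '[{"dx":0,"dy":0,"dz":-0.0015,"wx":0,"wy":0,"wz":0,"grip":1},{"dx":0,"dy":0,"dz":0,"wx":0,"wy":0,"wz":0,"grip":1}]'
python3 -m jog '[{"dx":0,"dy":0,"dz":-0.001,"wx":0,"wy":0,"wz":0,"grip":1},{"dx":0,"dy":0,"dz":0,"wx":0,"wy":0,"wz":0,"grip":1},{"dx":0,"dy":0,"dz":0,"wx":0,"wy":0,"wz":0,"grip":1}]'
```

```text
time_s: 37.6
ee_pos: [488.8, 2.8, 25.6]
ee_rot: [180.0, -0.1, 88.8]
force: [-0.7, 1.5, -0.6]
gripper_width: 33.0
time_s: 37.8
ee_pos: [488.8, 2.8, 24.1]
ee_rot: [180.0, -0.0, 88.8]
force: [-1.1, 1.1, -0.4]
gripper_width: 32.8
time_s: 38.0
ee_pos: [488.9, 2.8, 22.6]
ee_rot: [180.0, -0.0, 88.8]
force: [0.7, 2.0, 0.6]
gripper_width: 32.9
time_s: 38.2
ee_pos: [488.8, 2.9, 21.1]
ee_rot: [180.0, -0.1, 88.8]
force: [-0.5, 2.9, 0.5]
gripper_width: 33.0
time_s: 38.5
ee_pos: [488.9, 2.8, 20.4]
ee_rot: [180.0, -0.1, 88.8]
force: [-0.2, 2.9, 3.5]
gripper_width: 33.0
```

The small core is right down in step 1 (tip 20.4 mm). A light +y side force says the gap centre lies slightly further left, so I'll aim there for core 5. To the left lane, upper place.

```bash
python3 -m jog '[{"dx":0,"dy":0.0004,"dz":0.02,"wx":0,"wy":0,"wz":0,"grip":1},{"dx":0,"dy":0,"dz":0.04,"wx":0,"wy":0,"wz":0,"grip":1},{"dx":0,"dy":0,"dz":0.04,"wx":0,"wy":0,"wz":0,"grip":1},{"dx":0.006,"dy":0.043,"dz":0,"wx":-0.004,"wy":-0.065,"wz":-0.012,"grip":1},{"dx":0.006,"dy":0.043,"dz":0,"wx":-0.004,"wy":-0.065,"wz":-0.012,"grip":1},{"dx":0.006,"dy":0.043,"dz":0,"wx":-0.005,"wy":-0.065,"wz":-0.012,"grip":1},{"dx":0.006,"dy":0.043,"dz":0,"wx":-0.005,"wy":-0.066,"wz":-0.011,"grip":1},{"dx":0.006,"dy":0.043,"dz":0,"wx":0,"wy":0,"wz":0,"grip":1},{"dx":0.006,"dy":0.043,"dz":0,"wx":0,"wy":0,"wz":0,"grip":1},{"dx":0.007,"dy":0.043,"dz":0,"wx":0,"wy":0,"wz":0,"grip":1}]'
python3 -m jog '[{"dx":0.007,"dy":0.041,"dz":0,"wx":0,"wy":0,"wz":0,"grip":1},{"dx":0,"dy":0,"dz":0,"wx":0,"wy":0,"wz":0,"grip":1},{"dx":0,"dy":0,"dz":-0.03,"wx":0,"wy":0,"wz":0,"grip":1},{"dx":0,"dy":0,"dz":-0.01,"wx":0,"wy":0,"wz":0,"grip":1},{"dx":0,"dy":0,"dz":-0.004,"wx":0,"wy":0,"wz":0,"grip":1},{"dx":0,"dy":0,"dz":0,"wx":0,"wy":0,"wz":0,"grip":1},{"dx":0,"dy":0,"dz":0,"wx":0,"wy":0,"wz":0,"grip":1}]'
```

```text
time_s: 39.5
ee_pos: [531.4, 305.2, 119.8]
ee_rot: [165.0, 0.4, 86.1]
force: [0.5, 0.3, 0.4]
gripper_width: 32.8
time_s: 40.2
ee_pos: [539.4, 344.9, 77.1]
ee_rot: [164.9, 0.3, 86.0]
force: [0.3, 0.5, 0.3]
gripper_width: 32.8
```

```bash
python3 -m jog '[{"dx":0,"dy":0,"dz":-0.004,"wx":0,"wy":0,"wz":0,"grip":1},{"dx":0,"dy":0,"dz":-0.002,"wx":0,"wy":0,"wz":0,"grip":1},{"dx":0,"dy":0,"dz":0,"wx":0,"wy":0,"wz":0,"grip":1}]'
python3 -m jog '[{"dx":0,"dy":0,"dz":-0.001,"wx":0,"wy":0,"wz":0,"grip":1},{"dx":0,"dy":0,"dz":0,"wx":0,"wy":0,"wz":0,"grip":1}]'
python3 -m jog '[{"dx":0,"dy":0,"dz":-0.001,"wx":0,"wy":0,"wz":0,"grip":1},{"dx":0,"dy":0,"dz":0,"wx":0,"wy":0,"wz":0,"grip":1}]'
python3 -m jog '[{"dx":0,"dy":0,"dz":-0.001,"wx":0,"wy":0,"wz":0,"grip":1},{"dx":0,"dy":0,"dz":0,"wx":0,"wy":0,"wz":0,"grip":1}]'
```

```text
time_s: 40.5
ee_pos: [538.7, 344.9, 70.1]
ee_rot: [165.0, 0.3, 86.0]
force: [0.3, 0.2, -0.2]
gripper_width: 32.8
time_s: 40.7
ee_pos: [538.7, 345.1, 69.2]
ee_rot: [165.0, 0.3, 86.1]
force: [-0.1, -0.3, -1.4]
gripper_width: 33.1
time_s: 40.9
ee_pos: [538.9, 345.2, 68.8]
ee_rot: [165.0, 0.3, 86.1]
force: [-1.0, -0.4, 2.8]
gripper_width: 32.9
time_s: 41.1
ee_pos: [538.9, 345.3, 68.6]
ee_rot: [164.9, 0.3, 86.0]
force: [-4.1, -1.8, 9.0]
gripper_width: 32.8
```

```bash
python3 -m jog '[{"dx":0,"dy":0,"dz":0,"wx":0,"wy":0,"wz":0,"grip":0},{"dx":0,"dy":0,"dz":0,"wx":0,"wy":0,"wz":0,"grip":0},{"dx":0,"dy":0,"dz":0,"wx":0,"wy":0,"wz":0,"grip":0},{"dx":-0.005,"dy":0.0003,"dz":0.0193,"wx":0,"wy":0,"wz":0,"grip":0},{"dx":-0.01,"dy":0.001,"dz":0.0386,"wx":0,"wy":0,"wz":0,"grip":0},{"dx":0,"dy":-0.03,"dz":0.01,"wx":0.005,"wy":0.065,"wz":0.012,"grip":-1},{"dx":0,"dy":-0.045,"dz":0,"wx":0.005,"wy":0.065,"wz":0.012,"grip":-1},{"dx":0,"dy":-0.045,"dz":0,"wx":0.004,"wy":0.065,"wz":0.012,"grip":-1},{"dx":0,"dy":-0.045,"dz":0,"wx":0.004,"wy":0.066,"wz":0.011,"grip":-1},{"dx":0,"dy":-0.045,"dz":0,"wx":0,"wy":0,"wz":0,"grip":-1}]'
python3 -m jog '[{"dx":0,"dy":-0.045,"dz":0,"wx":0,"wy":0,"wz":0,"grip":-1},{"dx":0,"dy":-0.045,"dz":0,"wx":0,"wy":0,"wz":0,"grip":-1},{"dx":0,"dy":-0.045,"dz":0,"wx":0,"wy":0,"wz":0,"grip":-1},{"dx":0,"dy":-0.045,"dz":0,"wx":0,"wy":0,"wz":0,"grip":-1},{"dx":0,"dy":0,"dz":0,"wx":0,"wy":0,"wz":0,"grip":-1},{"dx":0,"dy":0,"dz":0,"wx":0,"wy":0,"wz":0,"grip":-1}]'
python3 - <<'E'
from h import *
f,g=look("l4")
u=cv2.resize(f[205:330,100:350],None,fx=3,fy=3,interpolation=cv2.INTER_CUBIC);cv2.imwrite("pics/l4c.png",u[:,:,::-1])
E
```

```text
time_s: 42.1
ee_pos: [525.5, 134.5, 134.9]
ee_rot: [180.0, -0.1, 88.8]
force: [0.5, -0.4, -1.2]
gripper_width: 82.8
time_s: 42.7
ee_pos: [523.7, -44.4, 134.8]
ee_rot: [-180.0, -0.1, 88.6]
force: [0.5, -0.1, 0.6]
gripper_width: 91.3
time 42.8
core [ 547.8 -129.5] (np.int32(24), np.int32(70), np.int32(523)) side expects [337.6 281.1]
core [ 557.5 -411.1] (np.int32(16), np.int32(14), np.int32(120)) side expects [419.  350.2]
side [(np.float64(419.2), np.float64(352.2), np.int32(17), np.int32(17), np.int32(229)), (np.float64(434.4), np.float64(322.0), np.int32(11), np.int32(8), np.int32(49)), (np.float64(437.1), np.float64(295.3), np.int32(6), np.int32(8), np.int32(31))]
```

View pics/l4c.png

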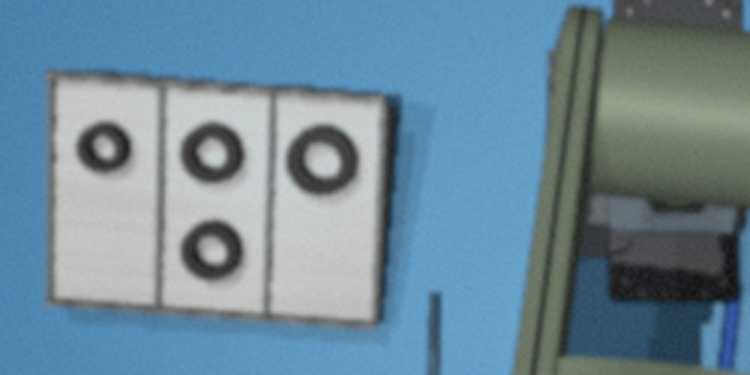

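Four cores lie well separated in their proper lanes, at crop positions (105,147), (213,152), (212,250) and (322,160). Core 5 is still at (557.5, −411.2).

```bash
python3 -m jog '[{"dx":0.004,"dy":-0.046,"dz":0,"wx":0,"wy":0,"wz":0,"grip":-1},{"dx":0.004,"dy":-0.046,"dz":0,"wx":0,"wy":0,"wz":0,"grip":-1},{"dx":0.004,"dy":-0.046,"dz":0,"wx":0,"wy":0,"wz":0,"grip":-1},{"dx":0.004,"dy":-0.046,"dz":0,"wx":0,"wy":0,"wz":0,"grip":-1},{"dx":0.004,"dy":-0.046,"dz":0,"wx":0,"wy":0,"wz":0,"grip":-1},{"dx":0.004,"dy":-0.046,"dz":0,"wx":0,"wy":0,"wz":0,"grip":-1},{"dx":0.004,"dy":-0.046,"dz":0,"wx":0,"wy":0,"wz":0,"grip":-1},{"dx":0.006,"dy":-0.045,"dz":0,"wx":0,"wy":0,"wz":0,"grip":-1},{"dx":0,"dy":0,"dz":-0.035,"wx":0,"wy":0,"wz":0,"grip":-1},{"dx":0,"dy":0,"dz":-0.03,"wx":0,"wy":0,"wz":0,"grip":-1}]'
python3 -m jog '[{"dx":0,"dy":0,"dz":0,"wx":0,"wy":0,"wz":0,"grip":-1},{"dx":0,"dy":0,"dz":0,"wx":0,"wy":0,"wz":0,"grip":-1},{"dx":0,"dy":0,"dz":0,"wx":0,"wy":0,"wz":0,"grip":-1},{"dx":0,"dy":0,"dz":0,"wx":0,"wy":0,"wz":0,"grip":-1},{"dx":0,"dy":0,"dz":0,"wx":0,"wy":0,"wz":0,"grip":-1}]'
```

```text
time_s: 43.8
ee_pos: [559.1, -410.7, 69.1]
ee_rot: [179.9, -0.0, 88.8]
force: [-0.4, 0.8, -0.5]
gripper_width: 91.3
time_s: 44.3
ee_pos: [558.6, -410.8, 71.8]
ee_rot: [179.9, 0.0, 88.8]
force: [-0.3, 0.3, 0.9]
gripper_width: 91.1
```

```bash
python3 -m jog '[{"dx":-0.001,"dy":-0.0005,"dz":-0.035,"wx":0,"wy":0,"wz":0,"grip":-1},{"dx":0,"dy":0,"dz":-0.0255,"wx":0,"wy":0,"wz":0,"grip":-1},{"dx":0,"dy":0,"dz":0,"wx":0,"wy":0,"wz":0,"grip":-1},{"dx":0,"dy":0,"dz":0,"wx":0,"wy":0,"wz":0,"grip":1},{"dx":0,"dy":0,"dz":0,"wx":0,"wy":0,"wz":0,"grip":1},{"dx":0,"dy":0,"dz":0,"wx":0,"wy":0,"wz":0,"grip":1},{"dx":0,"dy":0,"dz":0,"wx":0,"wy":0,"wz":0,"grip":1},{"dx":0,"dy":0,"dz":0,"wx":0,"wy":0,"wz":0,"grip":1},{"dx":0,"dy":0,"dz":0,"wx":0,"wy":0,"wz":0,"grip":1},{"dx":0,"dy":0,"dz":0,"wx":0,"wy":0,"wz":0,"grip":1}]' 12
python3 -m jog '[{"dx":0,"dy":0,"dz":0,"wx":0,"wy":0,"wz":0,"grip":1},{"dx":0,"dy":0,"dz":0,"wx":0,"wy":0,"wz":0,"grip":1},{"dx":0,"dy":0,"dz":0,"wx":0,"wy":0,"wz":0,"grip":1}]'
```

```text
time_s: 45.3
ee_pos: [556.8, -411.1, 9.7]
ee_rot: [180.0, -0.0, 88.8]
force: [0.1, 0.6, 0.2]
gripper_width: 38.3
time_s: 45.6
ee_pos: [556.8, -411.1, 9.6]
ee_rot: [180.0, -0.1, 88.8]
force: [1.4, 0.1, -0.2]
gripper_width: 32.7
```

```bash
python3 -m jog '[{"dx":0,"dy":0,"dz":0,"wx":0,"wy":0,"wz":0,"grip":0.1},{"dx":0,"dy":0,"dz":0,"wx":0,"wy":0,"wz":0,"grip":0.1},{"dx":0,"dy":0,"dz":0.0016,"wx":0,"wy":0,"wz":0,"grip":0.1},{"dx":0,"dy":0,"dz":0,"wx":0,"wy":0,"wz":0,"grip":1},{"dx":0,"dy":0,"dz":0,"wx":0,"wy":0,"wz":0,"grip":1},{"dx":0,"dy":0,"dz":0,"wx":0,"wy":0,"wz":0,"grip":1},{"dx":0,"dy":0,"dz":0,"wx":0,"wy":0,"wz":0,"grip":1},{"dx":0,"dy":0,"dz":0.03,"wx":0,"wy":0,"wz":0,"grip":1},{"dx":0,"dy":0,"dz":0.03,"wx":0,"wy":0,"wz":0,"grip":1}]'
python3 -m jog '[{"dx":-0.007,"dy":0.046,"dz":0,"wx":0,"wy":0,"wz":0,"grip":1},{"dx":-0.007,"dy":0.046,"dz":0,"wx":0,"wy":0,"wz":0,"grip":1},{"dx":-0.007,"dy":0.046,"dz":0,"wx":0,"wy":0,"wz":0,"grip":1},{"dx":-0.007,"dy":0.046,"dz":0,"wx":0,"wy":0,"wz":0,"grip":1},{"dx":-0.008,"dy":0.046,"dz":0,"wx":0,"wy":0,"wz":0,"grip":1},{"dx":-0.008,"dy":0.046,"dz":0,"wx":0,"wy":0,"wz":0,"grip":1},{"dx":-0.008,"dy":0.046,"dz":0,"wx":0,"wy":0,"wz":0,"grip":1},{"dx":-0.008,"dy":0.046,"dz":0,"wx":0,"wy":0,"wz":0,"grip":1},{"dx":-0.008,"dy":0.046,"dz":0,"wx":0,"wy":0,"wz":0,"grip":1},{"dx":0,"dy":0,"dz":0,"wx":0,"wy":0,"wz":0,"grip":1}]'
python3 -m jog '[{"dx":0,"dy":0,"dz":-0.025,"wx":0,"wy":0,"wz":0,"grip":1},{"dx":0,"dy":0,"dz":-0.01,"wx":0,"wy":0,"wz":0,"grip":1},{"dx":0,"dy":0,"dz":0,"wx":0,"wy":0,"wz":0,"grip":1},{"dx":0,"dy":0,"dz":0,"wx":0,"wy":0,"wz":0,"grip":1},{"dx":0,"dy":0,"dz":0,"wx":0,"wy":0,"wz":0,"grip":1}]'
```

```text
time_s: 46.5
ee_pos: [555.9, -410.5, 70.4]
ee_rot: [-179.8, -0.2, 88.8]
force: [1.1, 0.5, 0.3]
gripper_width: 32.6
time_s: 47.5
ee_pos: [487.0, 7.2, 71.1]
ee_rot: [-179.9, -0.1, 89.1]
force: [1.0, -0.1, 0.5]
gripper_width: 32.5
time_s: 48.0
ee_pos: [489.4, 2.3, 36.8]
ee_rot: [179.9, -0.1, 88.7]
force: [0.1, 0.6, -0.8]
gripper_width: 32.7
```

```bash
python3 -m jog '[{"dx":0,"dy":0.0008,"dz":-0.004,"wx":0,"wy":0,"wz":0,"grip":1},{"dx":0,"dy":0,"dz":-0.002,"wx":0,"wy":0,"wz":0,"grip":1},{"dx":0,"dy":0,"dz":0,"wx":0,"wy":0,"wz":0,"grip":1},{"dx":0,"dy":0,"dz":0,"wx":0,"wy":0,"wz":0,"grip":1}]'
python3 -m jog '[{"dx":0,"dy":0,"dz":-0.001,"wx":0,"wy":0,"wz":0,"grip":1},{"dx":0,"dy":0,"dz":0,"wx":0,"wy":0,"wz":0,"grip":1}]'
python3 -m jog '[{"dx":0,"dy":0,"dz":-0.001,"wx":0,"wy":0,"wz":0,"grip":1},{"dx":0,"dy":0,"dz":0,"wx":0,"wy":0,"wz":0,"grip":1}]'
python3 -m jog '[{"dx":0,"dy":0,"dz":-0.001,"wx":0,"wy":0,"wz":0,"grip":1},{"dx":0,"dy":0,"dz":0,"wx":0,"wy":0,"wz":0,"grip":1}]'
```

```text
time_s: 48.4
ee_pos: [488.8, 3.7, 30.2]
ee_rot: [180.0, -0.1, 88.8]
force: [0.4, -1.0, -1.3]
gripper_width: 32.7
time_s: 48.6
ee_pos: [488.7, 3.7, 29.1]
ee_rot: [180.0, -0.1, 88.8]
force: [0.6, -0.2, -0.6]
gripper_width: 32.9
time_s: 48.8
ee_pos: [488.7, 3.7, 28.1]
ee_rot: [-180.0, -0.1, 88.8]
force: [-0.3, 0.3, -0.6]
gripper_width: 32.7
time_s: 49.0
ee_pos: [488.7, 3.7, 27.1]
ee_rot: [-180.0, -0.1, 88.8]
force: [-0.3, -0.4, -0.6]
gripper_width: 32.8
```

```bash
python3 -m jog '[{"dx":0,"dy":0,"dz":-0.0015,"wx":0,"wy":0,"wz":0,"grip":1},{"dx":0,"dy":0,"dz":0,"wx":0,"wy":0,"wz":0,"grip":1}]'
python3 -m jog '[{"dx":0,"dy":0,"dz":-0.0015,"wx":0,"wy":0,"wz":0,"grip":1},{"dx":0,"dy":0,"dz":0,"wx":0,"wy":0,"wz":0,"grip":1}]'
python3 -m jog '[{"dx":0,"dy":0,"dz":-0.0015,"wx":0,"wy":0,"wz":0,"grip":1},{"dx":0,"dy":0,"dz":0,"wx":0,"wy":0,"wz":0,"grip":1}]'
python3 -m jog '[{"dx":0,"dy":0,"dz":-0.0015,"wx":0,"wy":0,"wz":0,"grip":1},{"dx":0,"dy":0,"dz":0,"wx":0,"wy":0,"wz":0,"grip":1}]'
python3 -m jog '[{"dx":0,"dy":0,"dz":-0.001,"wx":0,"wy":0,"wz":0,"grip":1},{"dx":0,"dy":0,"dz":0,"wx":0,"wy":0,"wz":0,"grip":1},{"dx":0,"dy":0,"dz":0,"wx":0,"wy":0,"wz":0,"grip":1}]'
```

```text
time_s: 49.2
ee_pos: [488.6, 3.7, 25.5]
ee_rot: [-180.0, -0.1, 88.8]
force: [0.0, -0.3, -0.5]
gripper_width: 33.0
time_s: 49.4
ee_pos: [488.6, 3.7, 24.0]
ee_rot: [-180.0, -0.1, 88.8]
force: [0.4, -0.5, -0.6]
gripper_width: 32.9
time_s: 49.6
ee_pos: [488.7, 3.7, 22.5]
ee_rot: [-180.0, -0.1, 88.8]
force: [0.0, 0.5, -0.8]
gripper_width: 32.9
time_s: 49.8
ee_pos: [488.7, 3.7, 21.0]
ee_rot: [-180.0, -0.1, 88.8]
force: [0.7, 0.4, -0.6]
gripper_width: 32.8
time_s: 50.1
ee_pos: [488.9, 3.6, 20.3]
ee_rot: [180.0, -0.0, 88.8]
force: [0.5, -2.0, 1.5]
gripper_width: 32.7
```

Right down in step 1. To the left lane, lower place.

```bash
python3 -m jog '[{"dx":0,"dy":0,"dz":0.02,"wx":0,"wy":0,"wz":0,"grip":1},{"dx":0,"dy":0,"dz":0.04,"wx":0,"wy":0,"wz":0,"grip":1},{"dx":0,"dy":0,"dz":0.04,"wx":0,"wy":0,"wz":0,"grip":1},{"dx":-0.002,"dy":0.043,"dz":0,"wx":-0.004,"wy":-0.065,"wz":-0.012,"grip":1},{"dx":-0.002,"dy":0.043,"dz":0,"wx":-0.004,"wy":-0.065,"wz":-0.012,"grip":1},{"dx":-0.002,"dy":0.043,"dz":0,"wx":-0.005,"wy":-0.065,"wz":-0.012,"grip":1},{"dx":-0.002,"dy":0.043,"dz":0,"wx":-0.005,"wy":-0.066,"wz":-0.011,"grip":1},{"dx":-0.002,"dy":0.043,"dz":0,"wx":0,"wy":0,"wz":0,"grip":1},{"dx":-0.002,"dy":0.043,"dz":0,"wx":0,"wy":0,"wz":0,"grip":1},{"dx":-0.002,"dy":0.043,"dz":0,"wx":0,"wy":0,"wz":0,"grip":1}]'
python3 -m jog '[{"dx":-0.002,"dy":0.0445,"dz":0,"wx":0,"wy":0,"wz":0,"grip":1},{"dx":0,"dy":0,"dz":0,"wx":0,"wy":0,"wz":0,"grip":1},{"dx":0,"dy":0,"dz":-0.04,"wx":0,"wy":0,"wz":0,"grip":1},{"dx":0,"dy":0,"dz":-0.016,"wx":0,"wy":0,"wz":0,"grip":1},{"dx":0,"dy":0,"dz":-0.005,"wx":0,"wy":0,"wz":0,"grip":1},{"dx":0,"dy":0,"dz":0,"wx":0,"wy":0,"wz":0,"grip":1},{"dx":0,"dy":0,"dz":0,"wx":0,"wy":0,"wz":0,"grip":1}]'
```

```text
time_s: 51.1
ee_pos: [473.9, 306.6, 120.1]
ee_rot: [165.0, 0.3, 86.1]
force: [0.2, -0.5, -0.8]
gripper_width: 32.5
time_s: 51.8
ee_pos: [473.5, 349.4, 60.2]
ee_rot: [164.9, 0.2, 86.0]
force: [-0.1, 0.3, -0.7]
gripper_width: 32.8
```

```bash
python3 -m jog '[{"dx":0,"dy":0,"dz":-0.004,"wx":0,"wy":0,"wz":0,"grip":1},{"dx":0,"dy":0,"dz":-0.003,"wx":0,"wy":0,"wz":0,"grip":1},{"dx":0,"dy":0,"dz":0,"wx":0,"wy":0,"wz":0,"grip":1},{"dx":0,"dy":0,"dz":0,"wx":0,"wy":0,"wz":0,"grip":1}]'
python3 -m jog '[{"dx":0,"dy":0,"dz":-0.001,"wx":0,"wy":0,"wz":0,"grip":1},{"dx":0,"dy":0,"dz":0,"wx":0,"wy":0,"wz":0,"grip":1}]'
python3 -m jog '[{"dx":0,"dy":0,"dz":-0.001,"wx":0,"wy":0,"wz":0,"grip":1},{"dx":0,"dy":0,"dz":0,"wx":0,"wy":0,"wz":0,"grip":1}]'
python3 -m jog '[{"dx":0,"dy":0,"dz":-0.0007,"wx":0,"wy":0,"wz":0,"grip":1},{"dx":0,"dy":0,"dz":0,"wx":0,"wy":0,"wz":0,"grip":1}]'
```

```text
time_s: 52.2
ee_pos: [472.8, 349.2, 52.3]
ee_rot: [165.0, 0.3, 86.1]
force: [0.9, 0.6, 0.7]
gripper_width: 33.0
time_s: 52.4
ee_pos: [472.8, 349.2, 51.2]
ee_rot: [165.0, 0.3, 86.1]
force: [-0.5, -0.1, -0.1]
gripper_width: 32.5
time_s: 52.6
ee_pos: [472.8, 349.3, 50.9]
ee_rot: [165.0, 0.3, 86.1]
force: [-2.1, -1.6, 5.0]
gripper_width: 32.9
time_s: 52.8
ee_pos: [472.9, 349.3, 50.8]
ee_rot: [165.0, 0.3, 86.0]
force: [-4.0, -2.0, 9.0]
gripper_width: 32.8
```

```bash
python3 -m jog '[{"dx":0,"dy":0,"dz":0,"wx":0,"wy":0,"wz":0,"grip":0},{"dx":0,"dy":0,"dz":0,"wx":0,"wy":0,"wz":0,"grip":0},{"dx":0,"dy":0,"dz":0,"wx":0,"wy":0,"wz":0,"grip":0},{"dx":-0.005,"dy":0.0003,"dz":0.0193,"wx":0,"wy":0,"wz":0,"grip":0},{"dx":-0.01,"dy":0.001,"dz":0.0386,"wx":0,"wy":0,"wz":0,"grip":0},{"dx":0,"dy":-0.03,"dz":0.03,"wx":0.005,"wy":0.065,"wz":0.012,"grip":0},{"dx":0,"dy":-0.045,"dz":0,"wx":0.005,"wy":0.065,"wz":0.012,"grip":0},{"dx":0,"dy":-0.045,"dz":0,"wx":0.004,"wy":0.065,"wz":0.012,"grip":0},{"dx":0,"dy":-0.045,"dz":0,"wx":0.004,"wy":0.066,"wz":0.011,"grip":0},{"dx":0,"dy":-0.045,"dz":0,"wx":0,"wy":0,"wz":0,"grip":0}]'
python3 -m jog '[{"dx":0,"dy":-0.045,"dz":0,"wx":0,"wy":0,"wz":0,"grip":0},{"dx":0,"dy":-0.045,"dz":0,"wx":0,"wy":0,"wz":0,"grip":0},{"dx":0,"dy":-0.045,"dz":0,"wx":0,"wy":0,"wz":0,"grip":0},{"dx":0,"dy":-0.045,"dz":0,"wx":0,"wy":0,"wz":0,"grip":0},{"dx":0,"dy":-0.045,"dz":0.02,"wx":0,"wy":0,"wz":0,"grip":0},{"dx":0,"dy":-0.045,"dz":0.02,"wx":0,"wy":0,"wz":0,"grip":0},{"dx":0,"dy":-0.045,"dz":0.02,"wx":0,"wy":0,"wz":0,"grip":0},{"dx":0,"dy":-0.045,"dz":0,"wx":0,"wy":0,"wz":0,"grip":0},{"dx":0,"dy":-0.045,"dz":0,"wx":0,"wy":0,"wz":0,"grip":0},{"dx":0,"dy":0,"dz":0,"wx":0,"wy":0,"wz":0,"grip":0}]'
python3 - <<'E'
from h import *
f=snap("top","endt");g=snap("side","ends")
a=np.array([503,271.]);y=np.radians(-3.9);ex=np.array([np.cos(y),np.sin(y)]);ey=np.array([-np.sin(y),np.cos(y)])
for b in dark(f,(112,225,240,318)):
    if b[2]>25 or b[3]>25: continue
    z=58
    for _ in range(5):
        p=plane("top",b[:2],z); x=(p[:2]-a)@ex; z=52+x*np.tan(np.radians(15))+10
    print("core px",b[:4],"deck x",round(x/np.cos(np.radians(15))),"y",round((p[:2]-a)@ey))
im=np.hstack([cv2.resize(f[60:390,60:545],None,fx=.86,fy=.86),cv2.resize(g[140:424,210:540],(381,284))]);  # stacked below
E
python3 - <<'E'
import cv2,numpy as np
f=cv2.imread("pics/endt.png")[60:390];g=cv2.imread("pics/ends.png")[140:380]
cv2.imwrite("pics/end.png",np.vstack([f,g]))
E
```

```text
time_s: 53.8
ee_pos: [459.5, 138.8, 137.5]
ee_rot: [179.9, -0.1, 88.8]
force: [0.7, -0.8, 0.4]
gripper_width: 45.4
time_s: 54.8
ee_pos: [457.8, -269.5, 197.1]
ee_rot: [180.0, 0.1, 88.5]
force: [-0.7, 0.4, 1.1]
gripper_width: 45.6
core px (np.float64(134.4), np.float64(253.9), np.int32(17), np.int32(16)) deck x 33 y 74
core px (np.float64(170.5), np.float64(255.7), np.int32(20), np.int32(18)) deck x 33 y 0
core px (np.float64(207.1), np.float64(258.1), np.int32(23), np.int32(21)) deck x 33 y -75
core px (np.float64(134.5), np.float64(285.9), np.int32(16), np.int32(15)) deck x -35 y 74
core px (np.float64(170.3), np.float64(288.1), np.int32(20), np.int32(19)) deck x -35 y 0
```

View pics/end.png

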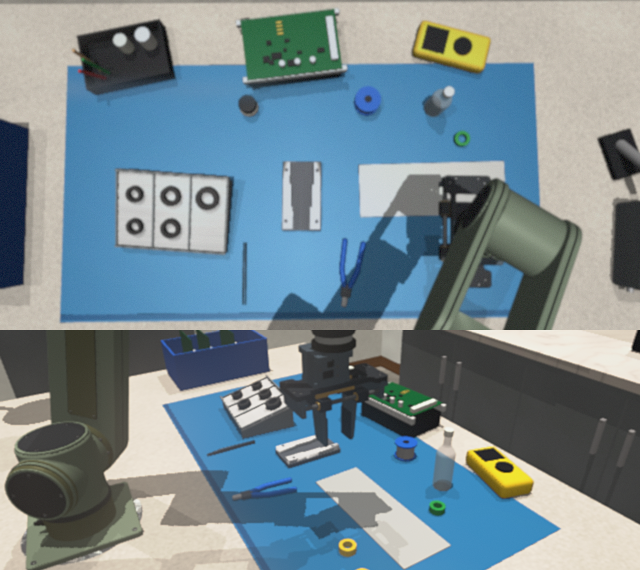

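All five cores lie on the deck within 2 mm of their lane midlines (y +74, 0 and −75 mm, at deck x +33 and −35). The pad is empty, the tools, jar, bottle and spool are unmoved, and the robot is clear.

```bash
python3 -c "
from workcell import env
env.job_done(); print(env.state()['time_s'])"
```

```text
the job is handed in; nothing more can be done
the job is handed in; nothing more can be done
```

I sized all five cores in lot order, laid each one on the rack, and handed the job in at about 55 s of robot time. No verdict comes back from handing in.

| Core | Steps tried | Went right down in | Lane |
|---|---|---|---|
| 1 | narrowest, middle, widest | widest (48 mm) | right |
| 2 | narrowest, middle | middle (41 mm) | middle, upper place |
| 3 | narrowest, middle | middle (41 mm) | middle, lower place |
| 4 | narrowest | narrowest (34 mm) | left, upper place |
| 5 | narrowest | narrowest (34 mm) | left, lower place |

- **Gauge:** the force readings I took during the gauge trials stayed below about 10 N. Each core that fitted touched the floor at about the same tip height, 20.1 to 20.4 mm.
- **Rack:** the last top picture shows every core within about 2 mm of its lane's middle line, at about +33 or −35 mm along the lane. Flatness was not measured separately; I tilted the tool to the deck's 15° and lowered each core until it touched.
- **Surroundings:** by eye in the last pictures, the spool, jar, bottle, tweezers and cutters stand where they did. The pad is empty, and no core was knocked aside during the run.
- **Small disagreements:**
  - The gripper read about 1 mm under the nominal diameters.
  - Cores 2 and 3 touched the narrowest step about 1 mm lower than core 1.
  - Core 4 met a light side force of about 3 N going down, so I aimed core 5 about 0.8 mm further left.
  - I regripped cores 4 and 5 about 2 mm higher before lifting them.

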